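Load the sample changer and work its sticking glass cover shut

ROBOT

A 6-joint arm with a two-finger parallel gripper is mounted at the origin on the work surface. World frame = base frame: x ahead of the robot, y to its left, z up, the work surface at z = 0. Lengths are in mm, angles in rad, forces in N, time in s.
With the tool pointing down it reaches from about 350 to 875 mm from the base axis. Payload 4.2 kg.
Tool frame: the origin (TCP) lies on the mounting face of the last link; the fingertips stand 173 mm ahead of it and the grasp point (between the pads) lies 155 mm ahead of it; z points along the fingers, y is the direction in which the jaws open and shut (so a half turn about z gives the same grasp; the last joint's range is limited). The gripper opens to 85 mm and grips with 20 to 120 N. Pads are 22 mm wide; open, the fingers measure 114 mm over their backs; the gripper's body (76 mm by 85 mm) begins 54 mm behind the grasp point. The pads swing forward as they close: fully open they stand 13 mm farther back than shut.
Start: joints at [-0.932, 0.385, 0.008, 0, -1.194, -0.259], TCP at [231.723, -580.435, 404.712] pointing down, gripper open.
Joint ranges: [-3.14, 3.14], [-1.21, 2.06], [-1.07, 1.41], [-3.16, 2.05], [-2.99, -0.16], [-3.1, 3.1]. Speed limits (rad/s): [2.79, 2.79, 3.14, 3.14, 3.14, 3.14].

INTERFACE

Orientations are given as a unit quaternion [x, y, z, w].
In Python, from bench import arm gives the robot as it stands.
- The arm moves only by the shell command python3 -m jog 'ROWS' [OPENING]. ROWS is JSON, a list that holds one entry, the list of rows, each a list of 4 numbers: the shift along the tool's x, y, z in mm, then the turn about the tool's z in degrees. In form: [[[x, y, z, spin], ...]]. A call has exactly 5 rows; each row is the pose to reach, as a shift and turn from the pose measured when the call began, along the tool's axes at that moment; what a row does not reach only later rows make up. A row lasts 1/8 s, in which the tool goes at most 62.5 mm and 10.7 degrees, less where a joint would pass 70% of its speed; a pose out of reach is approached as far as the arm can. A call with a gripper value outside its range is refused whole. OPENING is the finger opening in mm, from 0 to 85.4, set as the call begins (- or left out, the last holds). The fingers move at their own pace and stop on an object; the grip force is fixed at half the most. Time passes only in rows, so rows that repeat a pose let the fingers close, or fill a call up. It gives the time, the measured TCP pose, the force and the opening at its end, in the units of the state.
- arm.read_state(): the state, without advancing time (a new reading comes with each control period).
- arm.get_image(name): name is "scene" or "side" or "wrist"; returns (picture, depth): 400x640x3 uint8, blue, green, red; 400x640 float32, mm along the optical axis (not along the pixel's ray), 0 where there is no reading.
- arm.camera_params(name): a dict with "mtx" (3x3 intrinsics, pixels), "R" (3x3) and "t" (3): a world point X has camera coordinates R X + t. Camera axes: x right, y down, z forward; pixel columns grow to the right and rows downward; lengths in mm; the calibration is good to about 2 mm. A picture is of the moment at which its call begins: read the wrist's pose just before it. camera_params takes no time and is no camera call; for the wrist camera it gives the pose at the moment of the call.
- arm.job_done(): hands the job in, once; it reports no verdict.
The state is a dict: "clock": time; "joints": joint angles; "joint_vel": joint speeds; "joint_efforts": joint torques, N m; "position": TCP position; "ee_rot": TCP orientation; "contact_force": force on the tool from outside, world axes, zero at the start; "wrist_torque": the same for the moment, N m; "gripper_width": finger opening in mm.
Only numpy, scipy, OpenCV 4.12 (cv2) and the standard library are available. Lean on these libraries where they do the work, as an engineer would, in place of code of your own. Each camera call takes 0.05 s, during which the arm holds its last target.

TASK

Set the blue rack of filled vials down gently on the dark mat in the sample changer's open bay, square to the bay, then slide the clear cover fully home over it, until both ends of its bar meet the front frame. The cover runs stiffly and jams when one end gets well ahead of the other, so work it along with short alternate pushes on its two black knobs, and never force it when it is jammed. Leave the other things on the bench where they are.

Things in the scene. Friction and masses are not known exactly. Their poses are not given: they have to be found in the camera images.
- changer: Sample changer: white, heavy, fixed bench instrument, 385 deep, 280 wide, 170 high. Origin on the bench below the middle of its bay; x from the front (robot's side) to the rear, y left, z up. In this frame, mm: front frame x -85 to -52, top z 126; cover tracks along x at y +/-98 to +/-117.5, floor z 112, with retaining lips from |y| 100 outward, top z 126.5; blue hood x 140 to 300, top z 170.
- track: The guide walls of the changer's two cover tracks (white, 222 mm long, inner faces at y +/-117.5 mm in the frame of changer); same origin and axes as changer. The bar's black end shoes rub on these when the cover stands askew.
- bay (a point): Middle of the floor of the changer's open sample bay, at the centre of its dark mat (90 along x, 80 along y); 28 mm above the bench. Axes as changer. The bay is open upward, 104 mm along x, 156 mm along y, its walls rise 84 mm above its floor.
- left_knob (a point): Centre of the left (+y) black knob of the cover, half-way up: an upright round post 22 mm in diameter, 34 mm tall, standing on the cover's bar (17 mm below this point), 20 mm behind the bar's front edge; it turns freely on its stud. With the cover home this point is at x -31.5, y 80, z 135 mm in the frame of changer; at the start it is 104 to 114 mm farther back (+x).
- right_knob (a point): Centre of the right (-y) black knob, the same, 160 mm from the left one. Home: x -31.5, y -80, z 135 mm in the frame of changer. A push towards the front on one knob swings the cover about its other end, which stays; once one knob leads the other by some 20 to 25 mm the bar's ends wedge in the tracks and it jams. It frees at once when the lagging knob is pushed.
- cover: Sliding clear cover: steel bar 226 mm along y, 48 along x, 6 thick, its ends held in the tracks with 4.5 mm of side play each; behind it, level with it, a clear sheet 166 wide, 157 long, its rear parked under the hood. Origin near the bar's right end; x to the rear, y left when square. Sliding one end takes about 5 N (left) to 7 N (right) at its knob; it stays where it is left.
- rack_center (a point): Centre of the blue vial rack, half-way up (40 mm above its underside). Rack, six amber vials and white caps are one stiff piece, 80 mm along x, 70 along y, 80 high, 0.2 to 0.45 kg. A handle bar runs along its x over the middle, 80 long, 12 wide (y), from 26 to 40 mm above this point, on a post at each end; the vials' tops are 8 mm above this point. Stands on the bench beside the changer.
- rack: The blue vial rack; origin at the centre of its underside, axes as rack_center.
- spare: An empty orange vial rack of the same size and shape, standing on the bench at the other side of the changer; origin at the centre of its underside. To be left alone.
- bottle: Amber reagent bottle, 68 mm in diameter, 150 mm tall; origin at the centre of its underside. To be left alone.
- brush: Dusting brush with a dark wooden handle, 190 mm long, lying on the bench. To be left alone.
Not all that is in view belongs to the job. Leave any pink look-alike of the rack alone.

How it is judged:
By the outcome, as a careful person would: the job done as asked, in the order asked, and still so for the second after the job is handed in, with the robot touching nothing.
It also fails if it takes over 72 s, if anything falls off the work surface, if the arm or the gripper's body presses on something with over 40 N, if the wrist force passes 120 N, or if a joint passes its speed limit or range.

## Working session

There is one attempt and no reset: what is moved stays moved. The work goes in short steps, Python scripts to look and compute and a shell command to move; the robot and the scene stay as the last step left them, time stands still between calls to the robot, and variables do not carry over. Pictures are saved under pics/ and viewed, and the job is handed in when it is done.

```bash
ls; mkdir -p pics
python3 - <<'E'
from bench import arm
import cv2
s=arm.read_state(); print(s['clock'],s['position'],s['ee_rot'],s['contact_force'],s['gripper_width'])
for n in ("scene","side","wrist"):
    im,d=arm.get_image(n); cv2.imwrite(f'pics/{n}0.png',im); 
    import numpy as np; np.save(f'pics/{n}0.npy',d)
    p=arm.camera_params(n); print(n,np.round(p['mtx'],1).tolist(),np.round(p['R'],3).tolist(),np.round(p['t'],1).tolist())
E
```

```text
pics
0.0 [ 231.68502609 -580.24392606  403.62554372] [-1.88669799e-01  9.82039980e-01  1.06083661e-03 -2.44384537e-04] [-0.30254207 -0.28683893  0.37215677] 85.58229688141395
scene [[377.4, 0.0, 314.1], [0.0, 377.4, 195.6], [0.0, 0.0, 1.0]] [[0.727, 0.687, 0.009], [0.46, -0.477, -0.749], [-0.51, 0.549, -0.662]] [-307.7, -173.9, 1581.0]
side [[407.6, 0.0, 315.9], [0.0, 407.6, 198.3], [0.0, 0.0, 1.0]] [[-0.976, -0.216, 0.015], [-0.176, 0.751, -0.636], [0.126, -0.624, -0.772]] [462.4, 215.1, 1338.4]
wrist [[315.9, 0.0, 315.4], [0.0, 315.9, 200.5], [0.0, 0.0, 1.0]] [[-0.371, 0.929, 0.002], [0.887, 0.354, 0.298], [0.276, 0.112, -0.954]] [623.6, -38.7, 379.7]
```

View pics/scene0.png

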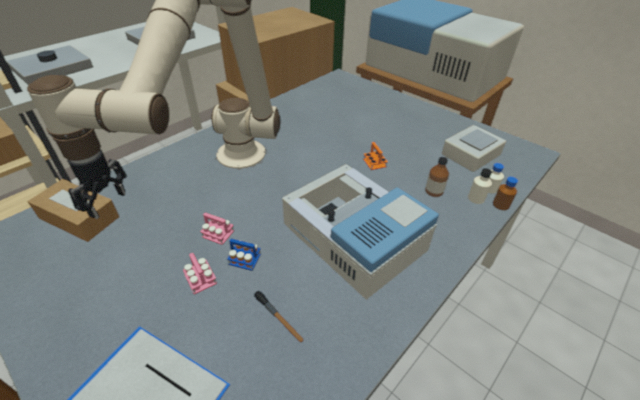

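View pics/side0.png

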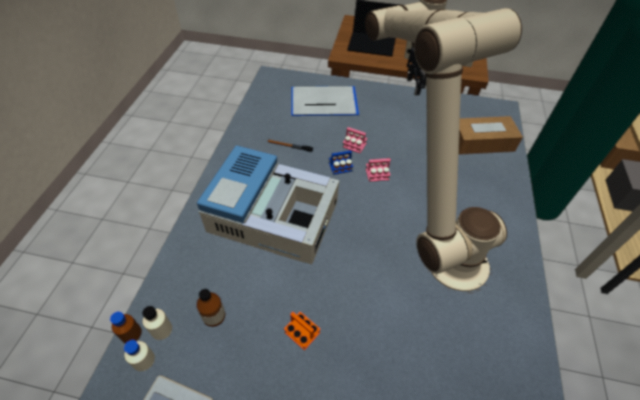

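View pics/wrist0.png

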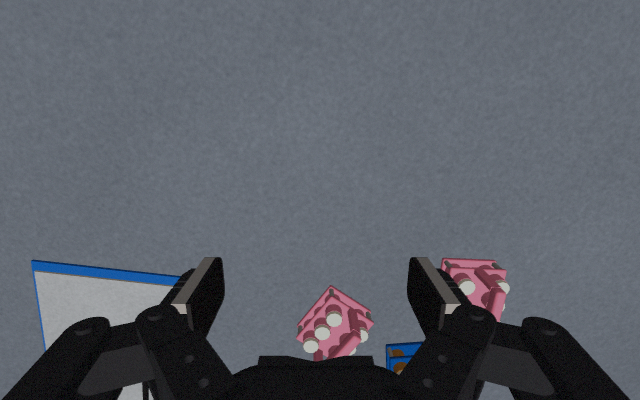

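Scene: the blue rack is at (243,255), with pink look-alikes at (215,228) and (199,272). The changer is at (360,225), knobs at (331,215) and (369,192). The orange spare is at (375,157). In the side view the blue rack is at (342,160).

```bash
cat > h.py <<'E'
import numpy as np, cv2
from bench import arm
def cloud(n,d,p):
    K=p['mtx'];v,u=np.mgrid[0:400,0:640]
    P=np.stack([(u-K[0,2])/K[0,0]*d,(v-K[1,2])/K[1,1]*d,d],-1)
    W=(P-p['t'])@p['R']; W[d==0]=np.nan
    return W
def ray(p,u,v,z):
    K=p['mtx'];r=p['R'].T@np.array([(u-K[0,2])/K[0,0],(v-K[1,2])/K[1,1],1]);c=-p['R'].T@p['t']
    return c+r*(z-c[2])/r[2]
E
python3 - <<'E'
from h import *
np.set_printoptions(precision=1,suppress=True)
for n in ("scene","side"):
    im=cv2.imread(f'pics/{n}0.png');d=np.load(f'pics/{n}0.npy');p=arm.camera_params(n)
    W=cloud(n,d,p); hsv=cv2.cvtColor(im,cv2.COLOR_BGR2HSV)
    blue=cv2.inRange(hsv,(100,150,40),(125,255,255))
    k,lab,st,ce=cv2.connectedComponentsWithStats(blue)
    for i in range(1,k):
        if st[i,4]>60:
            w=W[lab==i]; w=w[~np.isnan(w[:,0])]
            print(n,st[i],ce[i],np.percentile(w,[2,50,98],axis=0).tolist())
            if st[i,4]<900:
              t=w[w[:,2]>60][:,:2].astype(np.float32); print('handle',len(t),cv2.minAreaRect(t) if len(t)>4 else '')
    # hood top & frame
    m=(W[...,2]>160)&(W[...,2]<180)&(W[...,0]>350)&(W[...,1]<350)&(W[...,1]>-400)&(W[...,0]<1100)
    if n=='side' or 1:
        print('hood',m.sum(),cv2.minAreaRect(W[m][:,:2].astype(np.float32)))
    m=(W[...,2]>115)&(W[...,2]<180)&(W[...,0]>350)&(W[...,1]<350)&(W[...,1]>-400)&(W[...,0]<1100)
    print('top',m.sum(),cv2.minAreaRect(W[m][:,:2].astype(np.float32)))
    cv2.imwrite(f'pics/{n}c.png',cv2.resize(im[100:300,180:460] if n=='side' else im[130:310,180:460],None,fx=2.8,fy=2.8,interpolation=2))
p=arm.camera_params('wrist');s=arm.read_state();from scipy.spatial.transform import Rotation as R
T=R.from_quat(s['ee_rot']).as_matrix();print(T, T.T@(-p['R'].T@p['t']-s['position']), p['R']@T)
E
```

```text
scene [507 177  10   9  72] [511.3 181. ] [[907.1649637077011, 430.81887101486535, 104.44949314129903], [921.5542476976144, 440.9450208415548, 118.70342596960899], [934.6941330408981, 461.133579317544, 122.2706358033415]]
handle 71 ((921.1817626953125, 444.9705505371094), (28.571443557739258, 34.67530822753906), 41.439579010009766)
scene [228 239  32  31 332] [244.3 253.3] [[421.06839122726876, -383.99879499013724, 5.13673420182828], [467.26536209895096, -345.16673343277677, 31.645781978316094], [497.127405742483, -304.6480164422313, 81.87391892705709]]
handle 105 ((454.917724609375, -342.0723571777344), (75.70553588867188, 13.535591125488281), 24.137956619262695)
scene [ 68 327  74  73 229] [104.1 363.3] [[434.60940759797523, -867.8273808825877, 0.8858713184000324], [460.3339625788222, -783.604842584316, 4.291428709914932], [482.93148608419153, -678.2810817242805, 7.373344841493119]]
handle 0 
hood 4264 ((750.7618408203125, -56.25724792480469), (280.2613830566406, 160.95765686035156), 83.38407897949219)
top 7907 ((654.1138305664062, 85.24620056152344), (541.8123168945312, 387.358612
[... 676 characters left out ...]
008), 64.70795440673828)
side [124 340  15  14 156] [131.  346.7] [[833.3722715816924, 492.5921614515255, 96.69684498760301], [848.0490091490198, 509.7373393241975, 108.37231399305637], [867.401185338117, 523.3415959224864, 112.47183456122991]]
handle 152 ((847.992919921875, 509.76861572265625), (29.898258209228516, 34.26182556152344), 57.41603088378906)
hood 3212 ((749.8770751953125, -54.5562744140625), (281.4486389160156, 160.88491821289062), 83.58251190185547)
top 7160 ((652.8941650390625, 83.80241394042969), (543.1162109375, 385.2193908691406), 83.47171020507812)
[[-0.9 -0.4 -0. ]
 [-0.4  0.9  0. ]
 [ 0.   0.  -1. ]] [76.2  0.5 31. ] [[ 0.   1.  -0. ]
 [-1.   0.  -0.3]
 [-0.3  0.   1. ]]
```

View pics/sidec.png

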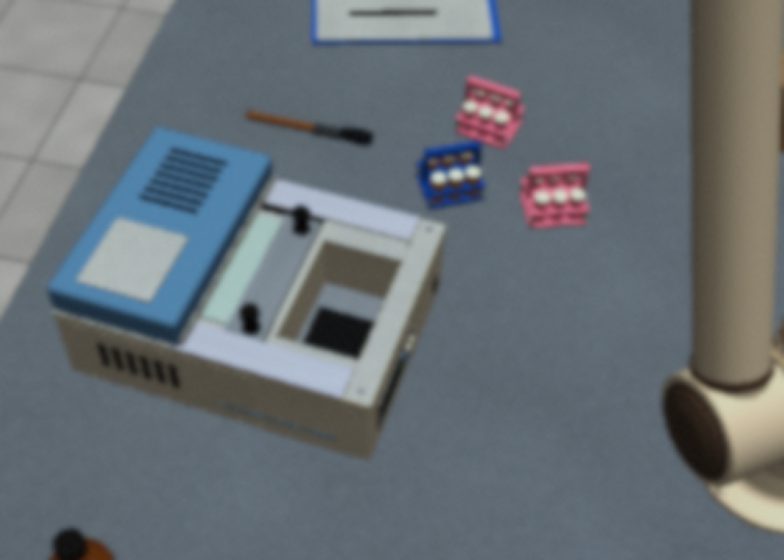

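View pics/scenec.png

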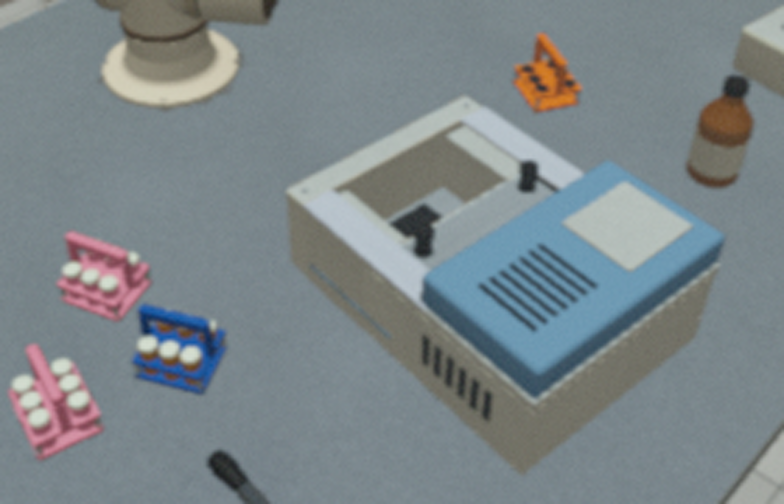

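```bash
cat >> h.py <<'E'
from scipy.spatial.transform import Rotation as Rot
def go(x,y,z,yaw):
    """shift in tool axes and spin to bring TCP to x,y,z with tool y axis at world angle yaw (mod 180)"""
    s=arm.read_state();T=Rot.from_quat(s['ee_rot']).as_matrix();dw=np.array([x,y,z])-s['position']
    a=np.degrees(np.arctan2(T[1,1],T[0,1])); sp=(a-yaw+90)%180-90
    print('t%.2f'%s['clock'],'pos',np.round(s['position'],1),'yaw %.2f'%a,'F',np.round(s['contact_force'],1),'w %.1f'%s['gripper_width'],'j6 %.2f'%s['joints'][5],'-> shift',np.round(T.T@dw,1),'spin %.2f'%sp)
def grab(n,name):
    p=arm.camera_params(n);im,d=arm.get_image(n);cv2.imwrite(f'pics/{name}.png',im);np.save(f'pics/{name}.npy',d);np.savez(f'pics/{name}.npz',**{k:np.array(v) for k,v in p.items()})
    return im,d,p
E
python3 -c "
from h import *
go(454,-342,403,114)"
```

```text
t0.15 pos [ 231.7 -580.3  403.9] yaw 111.75 F [ 0.1 -0.8 -0.3] w 85.7 j6 -0.26 -> shift [-294.8  139.     1.1] spin -2.25
```

```bash
python3 -m jog '[[[-50,24,0,0],[-105,50,0,0],[-160,76,0,-1],[-215,101,0,-2],[-265,125,0,-2.2]]]' 60; python3 -m jog '[[[-25,12,0,0],[-30,14,0,0],[-30,14,0,0],[-30,14,0,0],[-30,14,0,0]]]'
python3 - <<'E'
from h import *
go(454,-342,403,114)
im,d,p=grab('wrist','w1'); W=cloud('w',d,p)
hsv=cv2.cvtColor(im,cv2.COLOR_BGR2HSV); m=(cv2.inRange(hsv,(100,150,40),(125,255,255))>0)
w=W[m&(W[...,2]>68)]; w=w[(abs(w[:,0]-454)<70)&(abs(w[:,1]+342)<70)]; print(len(w),np.percentile(w,[5,50,95],axis=0),cv2.minAreaRect(w[:,:2].astype(np.float32)))
E
```

```text
clock: 0.78
position: [432.6, -364.3, 403.9]
ee_rot: [-0.208, 0.978, 0.001, -0.0]
contact_force: [0.5, 0.2, 0.2]
gripper_width: 60.1
clock: 1.4
position: [453.7, -340.1, 403.9]
ee_rot: [-0.207, 0.978, 0.001, -0.0]
contact_force: [-0.2, 0.1, -0.8]
gripper_width: 59.8
t1.40 pos [ 453.7 -340.1  403.9] yaw 113.90 F [-0.2  0.1 -0.8] w 59.8 j6 -0.80 -> shift [ 0.5 -1.9  0.9] spin -0.10
1000 [[ 418.07122541 -359.9310585    77.18041475]
 [ 448.06586509 -343.68944812   79.437929  ]
 [ 481.68288398 -326.18754316   80.73405211]] ((451.0686950683594, -342.29058837890625), (79.14448547363281, 12.002549171447754), 26.786174774169922)
```

View pics/w1.png

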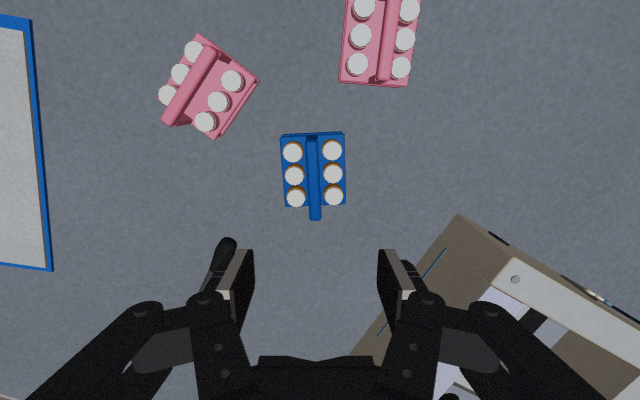

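Candidates in this wrist view are the blue rack at (313,172) and the pink racks at (209,86) and (381,40). Only the first is blue with amber vials and white caps, so it's the one described. I'll confirm it in an enlarged crop.

Run:
```python
from h import *
im=cv2.imread('pics/w1.png');cv2.imwrite('pics/w1c.png',cv2.resize(im[110:240,240:390],None,fx=4,fy=4))
go(452,-342,229,116.5)
```

```text
t1.45 pos [ 453.7 -340.   403.9] yaw 113.90 F [ 0.2  0.1 -0.3] w 60.0 j6 -0.80 -> shift [  2.4  -1.5 174.9] spin -2.60
```

View pics/w1c.png

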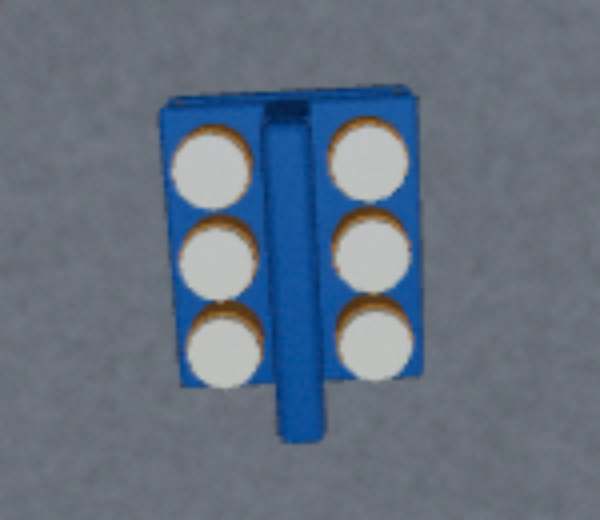

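Confirmed: it's the blue rack, with six amber, white-capped vials and the handle running along its middle. Descending.

```bash
python3 -m jog '[[[1,-1,40,-1],[2,-1.5,90,-2.6],[2.4,-1.5,130,-2.6],[2.4,-1.5,150,-2.6],[2.4,-1.5,150,-2.6]]]' 40
python3 - <<'E'
from h import *
go(452,-342,229,116.5)
im,d,p=grab('wrist','w2')
E
```

```text
clock: 2.08
position: [451.3, -342.3, 252.3]
ee_rot: [-0.229, 0.973, 0.002, -0.002]
contact_force: [-0.2, 0.3, -0.0]
gripper_width: 39.6
t2.08 pos [ 451.3 -342.3  252.3] yaw 116.45 F [-0.2  0.3 -0. ] w 39.6 j6 -0.74 -> shift [-0.8 -0.2 23.3] spin -0.05
```

View pics/w2.png

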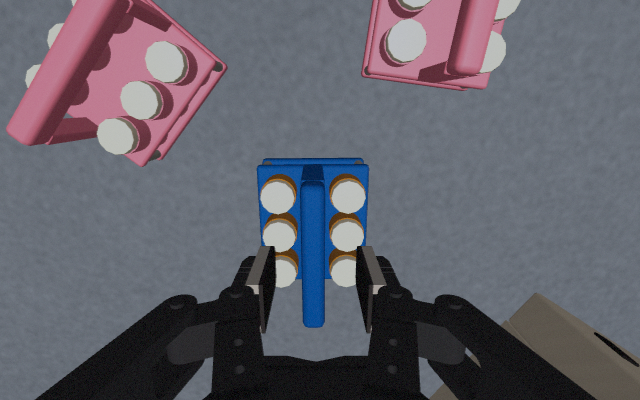

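Handle at x≈313, centred between the pads and aligned with them. I'll go down and grip.

```bash
python3 -m jog '[[[-0.5,0,10,0],[-0.8,0,18,0],[-0.8,0,23.5,0],[-0.8,0,23.5,0],[-0.8,0,23.5,0]]]'; python3 -m jog '[[[0,0,0,0],[0,0,0,0],[0,0,0,0],[0,0,0,0],[0,0,0,0]]]' 0; python3 -m jog '[[[0,0,0,0],[0,0,-5,0],[0,0,-15,0],[0,0,-30,0],[0,0,-45,0]]]'
python3 - <<'E'
from h import *
go(452,-342,229,116.5)
im,d,p=grab('wrist','w3');W=cloud('w',d,p)
E
```

```text
clock: 2.75
position: [452.7, -342.1, 230.5]
ee_rot: [-0.229, 0.973, 0.001, -0.001]
contact_force: [0.1, -0.1, 0.9]
gripper_width: 39.7
clock: 3.38
position: [452.9, -342.3, 230.9]
ee_rot: [-0.229, 0.973, 0.001, -0.0]
contact_force: [-0.1, -0.8, 2.2]
gripper_width: 10.8
clock: 4.0
position: [453.0, -342.3, 277.1]
ee_rot: [-0.229, 0.973, 0.0, -0.0]
contact_force: [1.0, 0.2, -2.2]
gripper_width: 10.7
t4.00 pos [ 453.  -342.3  277.1] yaw 116.51 F [ 1.   0.2 -2.2] w 10.7 j6 -0.75 -> shift [ 0.8  0.7 48.1] spin 0.01
```

View pics/w3.png

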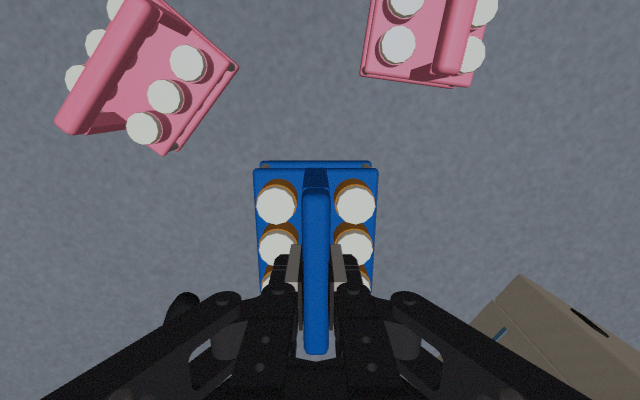

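The rack is held and lifted, with its bottom at about 46 mm. Next I'll measure the handle's offset in the grip and work out the move to the bay.

Run:
```python
from h import *
im=cv2.imread('pics/w3.png');d=np.load('pics/w3.npy');p=dict(np.load('pics/w3.npz'));W=cloud('w',d,p)
hsv=cv2.cvtColor(im,cv2.COLOR_BGR2HSV); m=(cv2.inRange(hsv,(100,150,40),(125,255,255))>0)
w=W[m]; print(np.percentile(w[:,2],[1,50,99]))
w=w[w[:,2]>118];s=arm.read_state();T=Rot.from_quat(s['ee_rot']).as_matrix();q=(w-s['position'])@T
print(len(q),np.percentile(q,[0,2,50,98,100],axis=0)); print(cv2.minAreaRect(w[:,:2].astype(np.float32)))
go(532,-30.5,405,83.5)
```

```text
[nan nan nan]
4317 [[-37.86256632 -17.47636914 129.54570046]
 [-34.04458662  -3.70435216 152.40270774]
 [  9.3831245    1.57371522 153.80189479]
 [ 41.44168325   7.34555585 156.93964913]
 [ 42.1848116    7.83189294 161.38387932]]
((454.435546875, -348.215087890625), (80.04395294189453, 25.1789608001709), 26.407733917236328)
t4.05 pos [ 453.7 -342.7  279.5] yaw 116.55 F [ 2.2  0.3 -0.7] w 10.6 j6 -0.75 -> shift [-209.9  243.8 -125.7] spin 33.05
```

```bash
python3 -m jog '[[[0,0,-20,0],[0,0,-50,0],[0,0,-85,0],[-10,12,-110,4],[-30,35,-126,10]]]'; python3 -c "
from h import *
go(532,-30.5,405,83.5)"
```

```text
clock: 4.68
position: [464.1, -297.8, 407.4]
ee_rot: [-0.141, 0.99, -0.002, 0.003]
contact_force: [0.9, 0.3, -2.6]
gripper_width: 10.9
t4.67 pos [ 464.1 -297.8  407.4] yaw 106.25 F [ 0.9  0.3 -2.6] w 10.9 j6 -1.01 -> shift [-140.   237.6    2.2] spin 22.75
```

```bash
python3 -m jog '[[[-22,38,0,4],[-46,78,0,9],[-72,122,0,14],[-95,162,0,18],[-112,190,0,22.7]]]';python3 -m jog '[[[-5,15,0,0],[-12,30,0,0],[-15,38,0,0],[-15,38,0,0],[-15,38,0,0]]]'
python3 - <<'E'
from h import *
go(532,-30.5,405,83.5)
for n,k in (('wrist','w4'),('side','s4'),('scene','c4')):grab(n,k)
E
```

```text
clock: 5.3
position: [518.3, -82.2, 407.8]
ee_rot: [0.057, 0.998, -0.001, 0.004]
contact_force: [0.0, -1.0, -3.6]
gripper_width: 10.7
clock: 5.92
position: [537.4, -46.7, 407.8]
ee_rot: [0.057, 0.998, -0.001, 0.003]
contact_force: [-0.8, 0.2, -2.8]
gripper_width: 10.9
t5.92 pos [537.4 -46.7 407.8] yaw 83.43 F [-0.8  0.2 -2.8] w 10.9 j6 -1.90 -> shift [ 7.2 15.5  2.7] spin -0.07
```

View pics/w4.png

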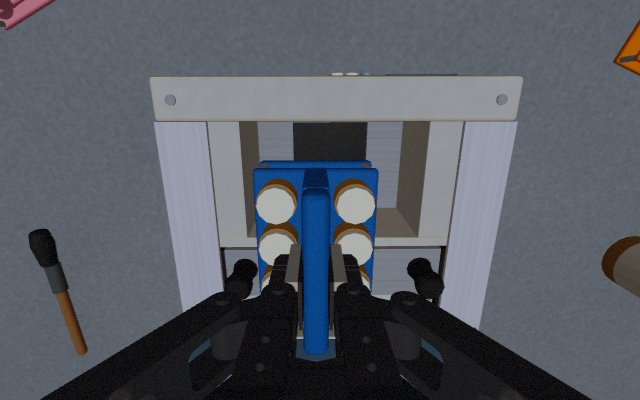

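View pics/s4.png

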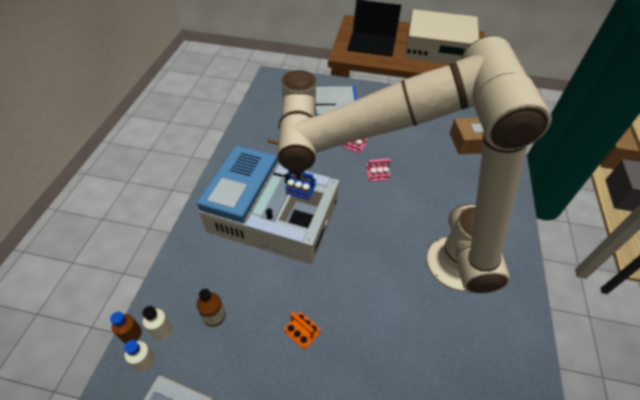

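Wrist view: front frame across rows 78–120 (columns 152–520), dark mat at (330,140), knobs at about (242,272) and (425,272). I'll measure the changer with the same camera as the held rack.

Run:
```python
from h import *
im=cv2.imread('pics/w4.png');d=np.load('pics/w4.npy');p=dict(np.load('pics/w4.npz'));W=cloud('w',d,p)
s=arm.read_state()
v,u=np.mgrid[0:400,0:640]
m=(abs(W[...,2]-126)<6)&(v<123)&(u>140)&(u<530)
print(m.sum(),np.nanmedian(W[m][:,2])); r=cv2.minAreaRect(W[m][:,:2].astype(np.float32));print(r, cv2.boxPoints(r))
# edge fits: front edge of frame
fr=[];re=[]
for c in range(180,500,5):
    vv=np.where(m[:,c])[0]
    if len(vv)>5: fr.append(ray(p,c,vv[0]-.5,126)[:2]); re.append(ray(p,c,vv[-1]+.5,126)[:2])
for e in (fr,re):
    l=cv2.fitLine(np.array(e,np.float32),cv2.DIST_HUBER,0,.01,.01).ravel(); print('edge',l,np.degrees(np.arctan2(l[1],l[0])))
# mat
hsv=cv2.cvtColor(im,cv2.COLOR_BGR2HSV);mm=(hsv[...,2]<70)&(v>115)&(v<158)&(u>270)&(u<390)
ww=W[mm];print('mat',mm.sum(),np.nanmedian(ww,axis=0),'cols',[ (r0,np.where(mm[r0])[0][[0,-1]]) for r0 in (128,135,145) if mm[r0].any()])
print([ray(p,c,r0,28)[:2] for r0 in (128,145) for c in np.where(mm[r0])[0][[0,-1]]+np.array([-.5,.5])])
# track inner edges in depth: points z ~112-126 along row 180..
for r0 in (150,200,230):
    z=W[r0,:,2]; print(r0,[(c,round(float(z[c]),0),np.round(W[r0,c,:2]).tolist()) for c in range(150,520) if abs(z[c]-z[c-1])>6])
# knobs
k=(W[...,2]>143)&(W[...,2]<158)&(hsv[...,2]<90)&(v<300)&(v>250)
n,lab,st,ce=cv2.connectedComponentsWithStats(k.astype(np.uint8))
for i in range(1,n):
    if st[i,4]>40: print(st[i],np.nanmean(W[lab==i],axis=0))
# handle
mb=(cv2.inRange(hsv,(100,150,40),(125,255,255))>0)&(W[...,2]>245)
print('handle',cv2.minAreaRect(W[mb][:,:2].astype(np.float32)))
T=Rot.from_quat(s['ee_rot']).as_matrix();q=(W[mb]-s['position'])@T;print(q.min(0),q.max(0))
```

```text
16756 125.71519403753089
((463.36505126953125, -22.465057373046875), (279.7755126953125, 33.56643295288086), 83.46302032470703) [[ 430.7655   -159.53267 ]
 [ 464.1137   -163.35402 ]
 [ 495.9646    114.602554]
 [ 462.6164    118.423904]]
edge [ 1.1421694e-01  9.9345583e-01  4.4675830e+02 -1.9799171e+01] 83.441536
edge [ 1.0820697e-01  9.9412841e-01  4.7516870e+02 -5.9174049e+01] 83.78803
mat 2593 [504.65347724 -27.06292456  28.80670356] cols [(128, array([293, 366])), (135, array([293, 366])), (145, array([294, 365]))]
[array([487.94355714, -65.9247254 ]), array([497.03867246,  13.34073195]), array([506.12837302, -67.31532586]), array([515.11586104,  11.06564842])]
150 [(158, 126.0, [485.0, -166.0]), (210, 111.0, [492.0, -130.0]), (254, 54.0, [503.0, -106.0]), (256, 42.0, [505.0, -106.0]), (409, 62.0, [520.0, 49.0]), (460, 123.0, [513.0, 73.0]), (513, -0.0, [545.0, 189.0])]
200 [(166, 126.0, [527.0, -170.0]), (216, 112.0, [535.0, -134.0]), (254, 204.0, [512.0, -79.0]), (257, 224.0, [506.0, -73.0]), (297, 210.0, [513.0, -54.0]), (301, 254.0, [500.0, -48.0]), (331, 207.0, [516.0, -35.0]), (334, 214.0, [514.0, -34.0]), (375, 205.0, [520.0, -10.0]), (377, 27.0, [580.0, 20.0]), (399, 41.0, [578.0, 42.0]), (453, 123.0, [555.0, 68.0]), (503, -2.0, [608.0, 182.0])]
230 [(170, 127.0, [553.0, -174.0]), (219, 112.0, [563.0, -137.0]), (256, 204.0, [531.0, -81.0]), (302, 254.0, [513.0, -49.0]), (330, 207.0, [534.0, -38.0]), (375, 95.0, [587.0, 5.0]), (449, 124.0, [582.0, 65.0]), (497, -0.0, [648.0, 176.0])]
[224 272  29  28 505] [ 598.39987433 -116.75298741  149.99217401]
[415 272  30  27 614] [616.54806621  38.42133497 150.11626915]
handle ((535.9924926757812, -52.9075813293457), (25.246509552001953, 80.06217956542969), 83.4691390991211)
[-38.30663425 -18.83796996 128.15916276] [ 41.78192536   6.47355139 162.59810522]
```

Changer origin from the wrist view is (531.4,-30.3), yaw -6.5°; the hood fit gave (531.7,-30.5). The rack centre is 1.8 mm forward of the tool. Moving over the bay and lowering.

```bash
python3 -c "
from h import *
go(533.3,-30.5,259,83.46)"; python3 -m jog '[[[2,8,0,0],[5.9,15.6,0,0],[5.9,15.6,0,0],[5.9,15.6,0,0],[5.9,15.6,0,0]]]'; python3 -c "
from h import *
go(533.3,-30.5,259,83.46);grab('wrist','w5')"
```

```text
t6.08 pos [537.4 -46.7 407.9] yaw 83.43 F [ 0.2 -0.6 -2.5] w 10.9 j6 -1.90 -> shift [  6.9  15.8 148.9] spin -0.03
clock: 6.7
position: [533.3, -30.5, 407.9]
ee_rot: [0.057, 0.998, -0.001, 0.004]
contact_force: [0.6, -0.1, -2.8]
gripper_width: 10.9
t6.70 pos [533.3 -30.5 407.9] yaw 83.43 F [ 0.6 -0.1 -2.8] w 10.9 j6 -1.93 -> shift [  1.    0.2 148.9] spin -0.03
```

View pics/w5.png

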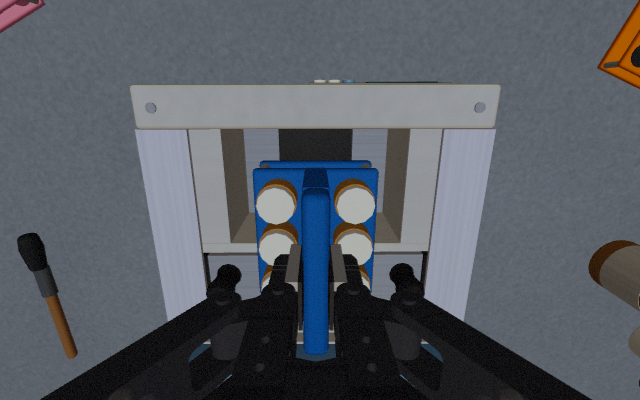

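The mat (cols 279–352) sits squarely behind the rack (254–377, nearer the camera), and everything lines up. Lowering.

```bash
python3 -m jog '[[[0,0,20,0],[0,0,45,0],[0.5,0,75,0],[0.7,0,95,0],[0.7,0,105,0]]]'; python3 -c "
from h import *
go(533.3,-30.5,259,83.46)"; python3 -m jog '[[[0,0,8,0],[0,0,18,0],[0,0,28,0],[0,0,36,0],[0,0,39,0]]]';python3 -c "
from h import *
go(533.3,-30.5,259,83.46);grab('scene','c6');grab('side','s6')
for n in ('c6','s6'):
    im=cv2.imread(f'pics/{n}.png');cv2.imwrite(f'pics/{n}z.png',cv2.resize(im[130:310,180:460],None,fx=2.8,fy=2.8))"
```

```text
clock: 7.38
position: [533.2, -30.9, 301.7]
ee_rot: [0.057, 0.998, -0.001, 0.003]
contact_force: [1.0, -0.5, -4.1]
gripper_width: 10.8
t7.38 pos [533.2 -30.9 301.7] yaw 83.41 F [ 1.  -0.5 -4.1] w 10.8 j6 -1.94 -> shift [ 0.2  0.4 42.7] spin -0.05
clock: 8.0
position: [533.4, -31.0, 262.1]
ee_rot: [0.057, 0.998, -0.001, 0.002]
contact_force: [-0.3, 0.3, -3.6]
gripper_width: 10.9
t8.00 pos [533.4 -31.  262.1] yaw 83.41 F [-0.3  0.3 -3.6] w 10.9 j6 -1.94 -> shift [0.1 0.5 3.1] spin -0.05
```

View pics/c6z.png

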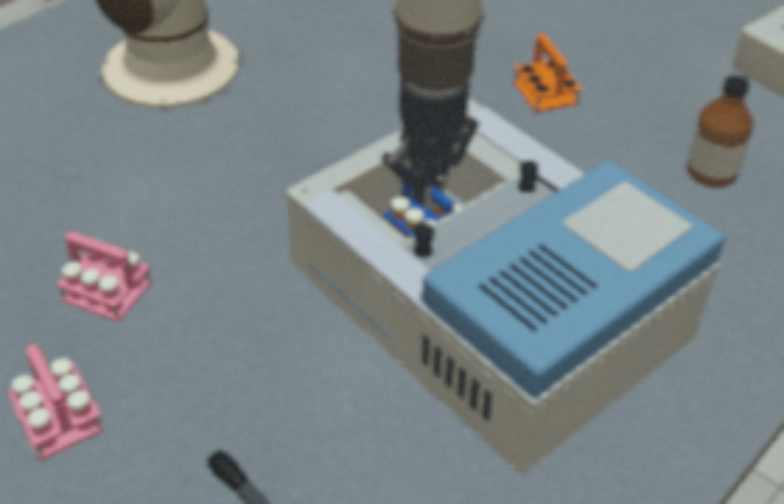

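The rack is inside the bay, about 3 mm above the mat. I'll ease it down the last bit.

```bash
python3 -m jog '[[[0,0.5,0.7,0],[0,0.5,1.4,0],[0,0.5,2.0,0],[0,0.5,2.6,0],[0,0.5,2.6,0]]]'; python3 -m jog '[[[0,0,0.2,0],[0,0,0.5,0],[0,0,0.7,0],[0,0,0.7,0],[0,0,0.7,0]]]'
```

```text
clock: 8.72
position: [533.5, -30.5, 259.8]
ee_rot: [0.057, 0.998, -0.001, 0.002]
contact_force: [0.0, 0.1, -3.9]
gripper_width: 11.0
clock: 9.35
position: [533.5, -30.5, 259.2]
ee_rot: [0.057, 0.998, -0.001, 0.002]
contact_force: [0.5, -0.2, -2.8]
gripper_width: 10.6
```

```bash
python3 -m jog '[[[0,0,0.3,0],[0,0,0.6,0],[0,0,0.9,0],[0,0,0.9,0],[0,0,0.9,0]]]'
```

```text
clock: 9.98
position: [533.7, -30.7, 258.9]
ee_rot: [0.057, 0.998, -0.001, 0.003]
contact_force: [-0.9, -2.7, 4.8]
gripper_width: 10.8
```

It's touching: Fz went from about -3 to +4.8 N. Releasing and retreating straight up.

```bash
python3 -m jog '[[[0,0,0,0],[0,0,0,0],[0,0,0,0],[0,0,0,0],[0,0,0,0]]]' 36; python3 -m jog '[[[0,0,-10,0],[0,0,-30,0],[0,0,-60,0],[0,0,-95,0],[0,0,-130,0]]]'
python3 - <<'E'
from h import *
im,d,p=grab('wrist','w7');go(520,-30.5,400,83.46)
W=cloud('w',d,p);hsv=cv2.cvtColor(im,cv2.COLOR_BGR2HSV);v,u=np.mgrid[0:400,0:640]
mb=(cv2.inRange(hsv,(100,150,40),(125,255,255))>0)&(W[...,2]>97)&(W[...,2]<115)
o=np.array([531.4,-30.3]);a=np.radians(-6.54);A=np.array([[np.cos(a),np.sin(a)],[-np.sin(a),np.cos(a)]])
r=cv2.minAreaRect(W[mb][:,:2].astype(np.float32));print('handle',r,np.nanmedian(W[mb][:,2]),'in bay',A@(np.array(r[0])-o))
E
```

```text
clock: 10.6
position: [533.7, -30.6, 258.9]
ee_rot: [0.057, 0.998, -0.001, 0.003]
contact_force: [0.4, 0.1, 0.0]
gripper_width: 36.0
clock: 11.22
position: [532.8, -30.3, 390.8]
ee_rot: [0.057, 0.998, -0.001, 0.003]
contact_force: [-0.0, 0.1, 0.7]
gripper_width: 36.0
t11.28 pos [534.  -30.3 396.2] yaw 83.50 F [ 1.2 -0.   4.3] w 35.9 j6 -1.94 -> shift [13.8 -1.8 -4. ] spin 0.04
handle ((532.457275390625, -30.554033279418945), (11.551630973815918, 78.7889175415039), 83.71929168701172) 107.49813441905276 in bay [ 1.07932884 -0.13195986]
```

View pics/w7.png

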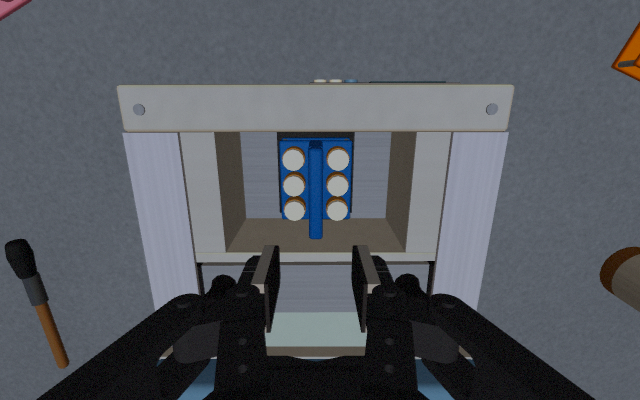

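Rack is down, centred in the bay to about 1 mm and square within 0.3° (centre near pixel (316,188)). Next, locating the knobs.

```bash
cat >> h.py <<'E'
O=np.array([531.5,-30.4]);_a=np.radians(-6.54);A=np.array([[np.cos(_a),np.sin(_a)],[-np.sin(_a),np.cos(_a)]])
def w2c(w): return A@(np.asarray(w)[:2]-O)
def toc(x,y,tipz,note=''):
    """go to changer-frame tool axis x,y with fingertip z"""
    w=A.T@np.array([x,y])+O; s=arm.read_state();print('tool in changer',np.round(w2c(s['position']),1),'tip z %.1f'%(s['position'][2]-173)); go(w[0],w[1],tipz+173,83.46)
def knobs(W,hsv,sel=None):
    k=(W[...,2]>138)&(W[...,2]<160)&(hsv[...,2]<90)
    C=(W[...,:2]-O)@A.T
    for nm,sg in (('L',1),('R',-1)):
        kk=k&(abs(C[...,1]-sg*80)<22)&(C[...,0]>-60)&(C[...,0]<110)
        if kk.sum()>8:
            c=C[kk];top=kk&(W[...,2]>147); ct=C[top]
            print(nm,kk.sum(),'med',np.median(c,0),'ext',np.percentile(c,[3,97],axis=0).tolist(),'top',top.sum(),ct.mean(0) if len(ct) else '')
E
python3 - <<'E'
from h import *
np.set_printoptions(precision=1,suppress=True)
for n in ('scene','side'):
    im=cv2.imread(f'pics/{n}0.png');d=np.load(f'pics/{n}0.npy');p=arm.camera_params(n)
    print(n);knobs(cloud(n,d,p),cv2.cvtColor(im,cv2.COLOR_BGR2HSV))
im=cv2.imread('pics/w4.png');d=np.load('pics/w4.npy');p=dict(np.load('pics/w4.npz'))
print('w');knobs(cloud('w',d,p),cv2.cvtColor(im,cv2.COLOR_BGR2HSV))
toc(120,80,200)
E
```

```text
scene
L 31 med [83.1 73.6] ext [[74.63369382716412, 69.77705504101226], [91.13768140753807, 83.60322279832589]] top 21 [82.7 75.9]
R 44 med [ 83.1 -84.3] ext [[73.23430821223344, -90.45829292163921], [92.09270825539063, -72.9532900668599]] top 35 [ 82.8 -82.5]
side
L 41 med [77.4 83.4] ext [[70.49674757071438, 70.60170963365422], [86.91578824467169, 90.33529745332622]] top 32 [78.3 81. ]
R 33 med [ 78.4 -75.7] ext [[72.08666387507958, -85.67975222952093], [88.30203578426617, -69.2507908633447]] top 25 [ 80.1 -76.6]
w
L 661 med [75.8 77.6] ext [[68.42215975199102, 68.94525106615225], [86.71603720778283, 88.15506454661482]] top 535 [77.4 78.4]
R 548 med [ 75.2 -77.4] ext [[69.49742648652234, -89.01959500513502], [85.81156690772319, -69.4865642701573]] top 425 [ 77.  -78.5]
tool in changer [2.4 0.4] tip z 223.2
t11.28 pos [534.  -30.3 396.2] yaw 83.50 F [ 1.2 -0.   4.3] w 35.9 j6 -1.94 -> shift [-117.2   79.6   25.1] spin 0.04
```

```bash
python3 -m jog '[[[-25,18,0,0],[-60,42,5,0],[-95,66,10,0],[-109,79.6,16,0],[-109,79.6,16,0]]]' 0
python3 - <<'E'
from h import *
toc(112,80,126)
im,d,p=grab('wrist','w8');knobs(cloud('w',d,p),cv2.cvtColor(im,cv2.COLOR_BGR2HSV))
E
```

```text
clock: 11.9
position: [651.7, 37.0, 380.7]
ee_rot: [0.056, 0.998, -0.001, 0.007]
contact_force: [-0.6, -0.8, 0.2]
gripper_width: -0.0
tool in changer [111.7  80.7] tip z 207.7
t11.90 pos [651.7  37.  380.7] yaw 83.54 F [-0.6 -0.8  0.2] w -0.0 j6 -1.99 -> shift [ 0.9 -0.5 81.7] spin 0.08
L 987 med [78.19636357 79.87697488] ext [[68.96351881244988, 70.3074787144043], [88.59606714315312, 89.46166600051528]] top 952 [78.72058388 79.8114081 ]
R 1248 med [ 79.45086861 -75.63608594] ext [[70.33475915710777, -87.07781205096968], [89.73671940962365, -69.05930814808673]] top 995 [ 79.94831088 -77.74221486]
```

View pics/w8.png

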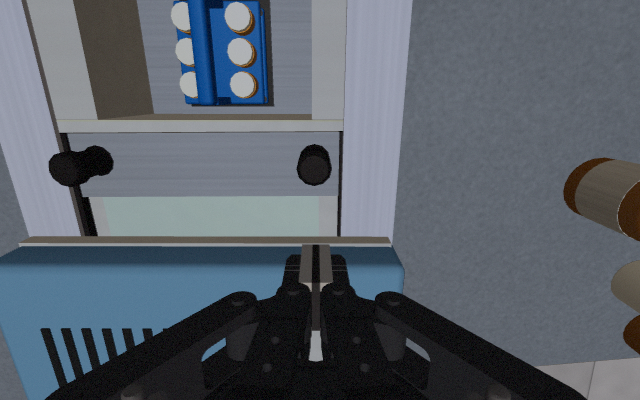

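Left knob is at pixel (314,163), changer x≈79. The closed fingers line up with it in y. Descending behind it.

```bash
python3 -m jog '[[[0.3,0,20,0],[0.6,-0.3,45,0],[0.9,-0.5,65,0],[0.9,-0.5,76,0],[0.9,-0.5,80,0]]]'
python3 - <<'E'
from h import *
toc(112,80,126)
im,d,p=grab('wrist','w9');knobs(cloud('w',d,p),cv2.cvtColor(im,cv2.COLOR_BGR2HSV))
im2,_,_=grab('side','s9')
cv2.imwrite('pics/m9.png',np.vstack([cv2.resize(im2[120:270,180:370],(640,505))[100:400], cv2.resize(im,(480,300)).repeat(1,0) if 0 else np.pad(cv2.resize(im,(480,300)),((0,0),(0,160),(0,0)))]))
E
```

```text
clock: 12.58
position: [650.9, 35.4, 301.6]
ee_rot: [0.057, 0.998, -0.001, 0.007]
contact_force: [-0.3, 0.6, 0.7]
gripper_width: 0.1
tool in changer [111.1  79. ] tip z 128.6
t12.57 pos [650.9  35.4 301.6] yaw 83.51 F [-0.3  0.6  0.7] w 0.1 j6 -1.99 -> shift [-0.8  1.   2.6] spin 0.05
L 3964 med [83.588864   79.50814598] ext [[69.10415328262579, 67.7636083873026], [106.58458829098565, 90.8824914883782]] top 3268 [85.92772485 79.59716811]
```

View pics/m9.png

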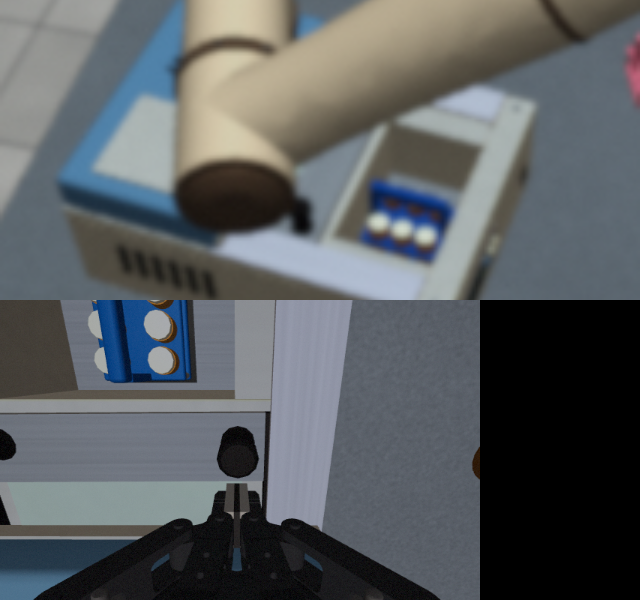

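The fingers stand right behind the left knob (knob at about (238,453) in the mosaic). First short push, watching the force.

```bash
python3 -m jog '[[[4,1,1,0],[8,1,1,0],[12,1,1,0],[16,1,1,0],[20,1,1,0]]]'
python3 - <<'E'
from h import *
toc(112,80,128)
im,d,p=grab('wrist','w10');knobs(cloud('w',d,p),cv2.cvtColor(im,cv2.COLOR_BGR2HSV))
E
```

```text
clock: 13.3
position: [632.1, 39.0, 301.2]
ee_rot: [0.056, 0.998, -0.001, 0.009]
contact_force: [4.4, -0.6, -1.1]
gripper_width: 0.2
tool in changer [92.  80.4] tip z 128.2
t13.30 pos [632.1  39.  301.2] yaw 83.54 F [ 4.4 -0.6 -1.1] w 0.2 j6 -2.01 -> shift [-20.   -0.5   0.5] spin 0.08
L 3539 med [75.33530958 79.80915279] ext [[62.374892869246146, 68.71509656154895], [88.10384966356023, 92.60102571099586]] top 3042 [75.64486399 79.77120415]
```

View pics/w10.png

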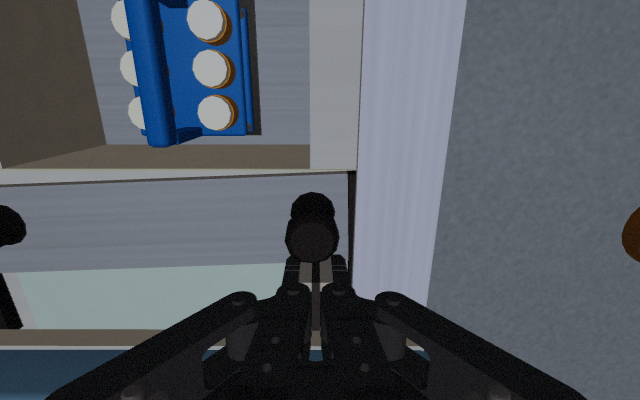

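Left knob moved about 7 mm at 4.4 N, and the bar is slightly tilted in view. Over to the right knob.

```bash
python3 -m jog '[[[-12,0,0,0],[-15,-40,0,0],[-15,-95,0,0],[-15,-145,0,0],[-15,-160.5,0,0]]]'; python3 -m jog '[[[5,0,0,0],[10,0,0,0],[14,0,0,0],[18,0,0,0],[22,0,0,0]]]'
python3 - <<'E'
from h import *
toc(85,-80,128)
im,d,p=grab('wrist','w11');knobs(cloud('w',d,p),cv2.cvtColor(im,cv2.COLOR_BGR2HSV))
E
```

```text
clock: 13.98
position: [627.7, -124.8, 301.0]
ee_rot: [0.058, 0.998, -0.001, 0.007]
contact_force: [-0.7, 0.2, -0.3]
gripper_width: 0.1
clock: 14.6
position: [607.5, -120.3, 300.8]
ee_rot: [0.057, 0.998, -0.001, 0.01]
contact_force: [6.4, -0.1, -4.8]
gripper_width: -0.1
tool in changer [ 85.7 -80.7] tip z 127.8
t14.60 pos [ 607.5 -120.3  300.8] yaw 83.49 F [ 6.4 -0.1 -4.8] w -0.1 j6 -1.75 -> shift [ 0.7  0.7 -0.2] spin 0.03
R 3533 med [ 69.36841239 -79.09614079] ext [[56.432118233357926, -91.8998063518159], [82.06708127437113, -68.03104660692848]] top 3031 [ 69.55482266 -79.0344749 ]
```

View pics/w11.png

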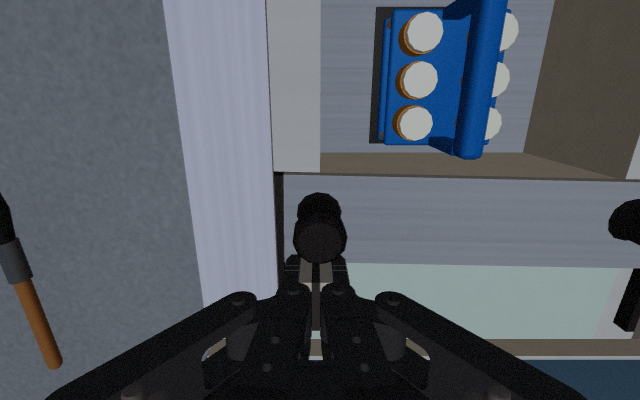

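Right knob is now at about 67 with 6.4 N, smooth. Alternating on: the left knob next, to tool x' 77.

```bash
python3 -m jog '[[[-12,0,0,0],[-14,40,0,0],[-14,95,0,0],[-14,145,0,0],[-14,160.7,0,0]]]'; python3 -m jog '[[[5,0,0,0],[10,0,0,0],[14,0,0,0],[18,0,0,0],[22,0,0,0]]]'
python3 - <<'E'
from h import *
toc(68,80,128)
im,d,p=grab('wrist','w12');knobs(cloud('w',d,p),cv2.cvtColor(im,cv2.COLOR_BGR2HSV))
E
```

```text
clock: 15.28
position: [639.5, 41.5, 301.1]
ee_rot: [0.055, 0.998, -0.001, 0.01]
contact_force: [0.0, 0.2, 0.3]
gripper_width: -0.0
clock: 15.9
position: [617.7, 43.3, 301.0]
ee_rot: [0.055, 0.998, -0.001, 0.01]
contact_force: [4.6, -0.7, -2.0]
gripper_width: -0.1
tool in changer [77.3 83. ] tip z 128.0
t15.90 pos [617.7  43.3 301. ] yaw 83.69 F [ 4.6 -0.7 -2. ] w -0.1 j6 -2.02 -> shift [ 9.3 -3.  -0.2] spin 0.23
L 3560 med [60.83920592 81.28488572] ext [[47.90932837502446, 70.81697157530405], [73.62374633684912, 95.25336500016117]] top 3048 [61.09312369 81.48839325]
```

```bash
python3 -m jog '[[[-12,0,0,0],[-14,-40,0,0],[-14,-95,0,0],[-14,-145,0,0],[-14,-162,0,0.2]]]'; python3 -m jog '[[[5,0,0,0],[10,0,0,0],[15,0,0,0],[19.5,0,0,0],[24,0,0,0]]]'
python3 - <<'E'
from h import *
toc(59,-80,128)
im,d,p=grab('wrist','w13');knobs(cloud('w',d,p),cv2.cvtColor(im,cv2.COLOR_BGR2HSV))
E
```

```text
clock: 16.58
position: [612.7, -121.7, 300.9]
ee_rot: [0.058, 0.998, -0.001, 0.008]
contact_force: [1.0, 0.0, 0.2]
gripper_width: 0.2
clock: 17.2
position: [590.5, -117.0, 300.9]
ee_rot: [0.057, 0.998, -0.0, 0.012]
contact_force: [5.6, -0.7, -3.6]
gripper_width: 0.2
tool in changer [ 68.5 -79.3] tip z 127.9
t17.20 pos [ 590.5 -117.   300.9] yaw 83.48 F [ 5.6 -0.7 -3.6] w 0.2 j6 -1.76 -> shift [ 9.5 -0.7 -0.3] spin 0.02
R 3540 med [ 52.41891908 -77.58222849] ext [[39.47759942385811, -90.39656259631188], [65.28587766387857, -66.44954694565887]] top 3043 [ 52.73564264 -77.5358071 ]
```

```bash
python3 -m jog '[[[-12,0,0,0],[-14,40,0,0],[-14,95,0,0],[-14,143,0,0],[-14,158,0,0]]]'; python3 -m jog '[[[5,0,0,0],[10,0,0,0],[15,0,0,0],[19.5,0,0,0],[24,0,0,0]]]'
python3 - <<'E'
from h import *
toc(59,80,128)
im,d,p=grab('wrist','w14');knobs(cloud('w',d,p),cv2.cvtColor(im,cv2.COLOR_BGR2HSV))
E
```

```text
clock: 17.88
position: [622.2, 42.0, 301.3]
ee_rot: [0.055, 0.998, -0.0, 0.011]
contact_force: [-0.1, -0.4, 0.6]
gripper_width: -0.0
clock: 18.5
position: [598.3, 44.1, 301.1]
ee_rot: [0.055, 0.998, -0.0, 0.011]
contact_force: [4.4, -1.0, -2.4]
gripper_width: 0.1
tool in changer [57.9 81.6] tip z 128.1
t18.50 pos [598.3  44.1 301.1] yaw 83.68 F [ 4.4 -1.  -2.4] w 0.1 j6 -2.03 -> shift [-1.1 -1.6  0.1] spin 0.22
L 3533 med [41.79956958 81.52049376] ext [[28.854163378149, 70.32111845408922], [54.58994275130362, 93.94374809186411]] top 3049 [42.08249105 81.49021207]
```

View pics/w14.png

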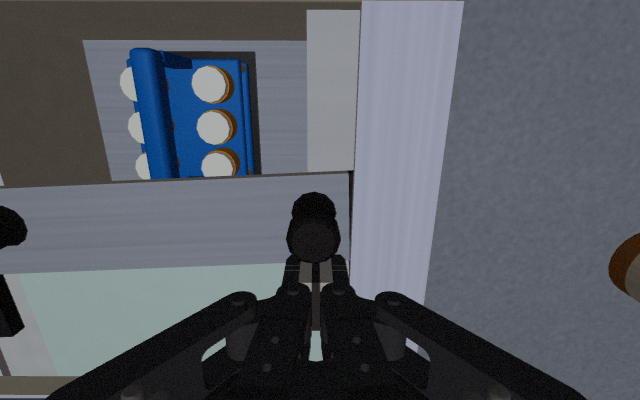

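Bar is now past the rear of the rack, at pixel row ~180, moving cleanly. Next is the right knob.

```bash
python3 -m jog '[[[-13,0,0,0],[-15,-40,0,0],[-15,-95,0,0],[-15,-145,0,0],[-15,-161,0,0.2]]]'; python3 -m jog '[[[5,0,0,0],[10,0,0,0],[15,0,0,0],[19.5,0,0,0],[24,0,0,0]]]'
python3 - <<'E'
from h import *
toc(40,-80,128)
im,d,p=grab('wrist','w15');knobs(cloud('w',d,p),cv2.cvtColor(im,cv2.COLOR_BGR2HSV))
E
```

```text
clock: 19.18
position: [594.4, -120.0, 300.9]
ee_rot: [0.058, 0.998, -0.0, 0.01]
contact_force: [-0.1, -0.2, -0.3]
gripper_width: 0.3
clock: 19.8
position: [572.2, -115.3, 300.9]
ee_rot: [0.057, 0.998, 0.0, 0.013]
contact_force: [6.7, -0.5, -4.8]
gripper_width: 0.2
tool in changer [ 50.1 -79.8] tip z 127.9
t19.80 pos [ 572.2 -115.3  300.9] yaw 83.46 F [ 6.7 -0.5 -4.8] w 0.2 j6 -1.77 -> shift [10.1 -0.2 -0.4] spin -0.00
R 3544 med [ 34.51216258 -77.52568147] ext [[21.538147027812396, -90.75535784837572], [47.212556348613084, -66.56212193556908]] top 3048 [ 34.74867918 -77.48430137]
```

```bash
python3 -m jog '[[[-12,0,0,0],[-14,40,0,0],[-14,95,0,0],[-14,143,0,0],[-14,158,0,0]]]'; python3 -m jog '[[[5,0,0,0],[10,0,0,0],[15,0,0,0],[19.5,0,0,0],[23,0,0,0]]]'
python3 - <<'E'
from h import *
toc(40,80,128)
im,d,p=grab('wrist','w16');knobs(cloud('w',d,p),cv2.cvtColor(im,cv2.COLOR_BGR2HSV))
E
```

```text
clock: 20.48
position: [604.0, 43.6, 301.4]
ee_rot: [0.055, 0.998, 0.0, 0.012]
contact_force: [-0.2, -0.5, -0.6]
gripper_width: 0.1
clock: 21.1
position: [581.2, 45.5, 301.2]
ee_rot: [0.055, 0.998, 0.0, 0.013]
contact_force: [5.3, -0.9, -2.5]
gripper_width: 0.3
tool in changer [40.7 81.1] tip z 128.2
t21.10 pos [581.2  45.5 301.2] yaw 83.67 F [ 5.3 -0.9 -2.5] w 0.3 j6 -2.05 -> shift [ 0.7 -1.1  0.2] spin 0.21
L 3528 med [25.10058735 81.97918591] ext [[12.130958537684124, 70.10897678895365], [37.85843744477515, 93.58505052479708]] top 3041 [25.36120497 81.84913909]
```

```bash
python3 -m jog '[[[-13,0,0,0],[-15,-40,0,0],[-15,-95,0,0],[-15,-145,0,0],[-15,-161,0,0.2]]]'; python3 -m jog '[[[5,0,0,0],[10,0,0,0],[15,0,0,0],[19.5,0,0,0],[24,0,0,0]]]'
python3 - <<'E'
from h import *
toc(22,-80,128)
im,d,p=grab('wrist','w17');knobs(cloud('w',d,p),cv2.cvtColor(im,cv2.COLOR_BGR2HSV))
E
```

```text
clock: 21.78
position: [577.3, -118.6, 300.9]
ee_rot: [0.059, 0.998, 0.0, 0.011]
contact_force: [-0.0, 0.6, -0.9]
gripper_width: 0.0
clock: 22.4
position: [555.2, -114.0, 301.0]
ee_rot: [0.057, 0.998, 0.0, 0.014]
contact_force: [6.6, -1.4, -3.7]
gripper_width: -0.2
tool in changer [ 33.1 -80.3] tip z 128.0
t22.40 pos [ 555.2 -114.   301. ] yaw 83.44 F [ 6.6 -1.4 -3.7] w -0.2 j6 -1.77 -> shift [11.1  0.3 -0.3] spin -0.02
R 3542 med [ 17.86239352 -77.5440129 ] ext [[5.072449486136857, -91.19956701726835], [30.697767867732512, -66.77817276131663]] top 3046 [ 18.20957247 -77.50606474]
```

View pics/w17.png

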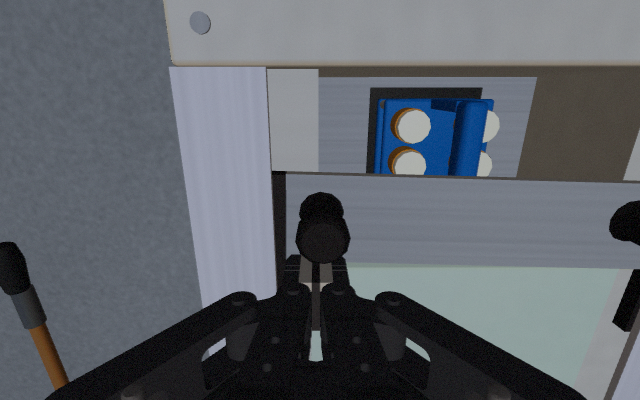

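```bash
python3 -m jog '[[[-12,0,0,0],[-14,40,0,0],[-14,95,0,0],[-14,143,0,0],[-14,158,0,0]]]'; python3 -m jog '[[[5,0,0,0],[10,0,0,0],[15,0,0,0],[19.5,0,0,0],[24,0,0,0]]]'
python3 - <<'E'
from h import *
toc(22,80,128)
im,d,p=grab('wrist','w18');knobs(cloud('w',d,p),cv2.cvtColor(im,cv2.COLOR_BGR2HSV))
E
```

```text
clock: 23.08
position: [587.1, 44.7, 301.7]
ee_rot: [0.055, 0.998, 0.0, 0.014]
contact_force: [0.1, -0.9, -0.3]
gripper_width: -0.4
clock: 23.7
position: [563.4, 46.8, 301.5]
ee_rot: [0.055, 0.998, 0.001, 0.015]
contact_force: [5.6, -1.4, -2.2]
gripper_width: -0.1
tool in changer [22.9 80.4] tip z 128.5
t23.70 pos [563.4  46.8 301.5] yaw 83.64 F [ 5.6 -1.4 -2.2] w -0.1 j6 -2.06 -> shift [ 0.9 -0.4  0.5] spin 0.18
L 3533 med [ 7.85881825 81.4928099 ] ext [[-5.090406353910162, 69.58663480504067], [20.610558644744618, 93.01747074166337]] top 3033 [ 8.13669341 81.52789035]
```

```bash
python3 -m jog '[[[-13,0,0,0],[-15,-40,0,0],[-15,-95,0,0],[-15,-145,0,0],[-15,-160,0,0.2]]]'; python3 -m jog '[[[5,0,0,0],[10,0,0,0],[15,0,0,0],[20,0,0,0],[25,0,0,0]]]'
python3 - <<'E'
from h import *
toc(4,-80,128)
im,d,p=grab('wrist','w19');knobs(cloud('w',d,p),cv2.cvtColor(im,cv2.COLOR_BGR2HSV))
E
```

```text
clock: 24.38
position: [559.3, -116.4, 301.1]
ee_rot: [0.059, 0.998, 0.001, 0.013]
contact_force: [0.1, -0.6, 0.3]
gripper_width: 0.3
clock: 25.0
position: [536.3, -111.7, 301.1]
ee_rot: [0.058, 0.998, 0.001, 0.016]
contact_force: [6.7, -1.1, -3.1]
gripper_width: 0.0
tool in changer [ 14.  -80.2] tip z 128.1
t25.00 pos [ 536.3 -111.7  301.1] yaw 83.40 F [ 6.7 -1.1 -3.1] w 0.0 j6 -1.78 -> shift [10.   0.2 -0.2] spin -0.06
R 3554 med [ -0.50820292 -77.27386358] ext [[-13.58137404846881, -90.81858421631422], [12.12286670854538, -66.49434685513842]] top 3051 [ -0.32455322 -77.40966985]
```

```bash
python3 -m jog '[[[-12,0,0,0],[-14,40,0,0],[-14,95,0,0],[-14,143,0,0],[-14,158,0,0]]]'; python3 -m jog '[[[5,0,0,0],[10,0,0,0],[15,0,0,0],[19.5,0,0,0],[23,0,0,0]]]'
python3 - <<'E'
from h import *
toc(-3,80,128)
im,d,p=grab('wrist','w20');knobs(cloud('w',d,p),cv2.cvtColor(im,cv2.COLOR_BGR2HSV))
E
```

```text
clock: 25.68
position: [568.1, 46.9, 302.0]
ee_rot: [0.056, 0.998, 0.001, 0.015]
contact_force: [0.2, -0.6, 0.4]
gripper_width: -0.1
clock: 26.3
position: [545.3, 49.0, 301.7]
ee_rot: [0.056, 0.998, 0.001, 0.016]
contact_force: [5.4, -0.8, -2.4]
gripper_width: -0.0
tool in changer [ 4.7 80.4] tip z 128.7
t26.30 pos [545.3  49.  301.7] yaw 83.60 F [ 5.4 -0.8 -2.4] w -0.0 j6 -2.08 -> shift [ 7.7 -0.4  0.5] spin 0.14
L 3521 med [-9.88024404 81.70636891] ext [[-22.79628120034917, 69.73257967554065], [2.9043810814330997, 93.27282789402014]] top 3050 [-9.55076333 81.80603718]
```

View pics/w20.png

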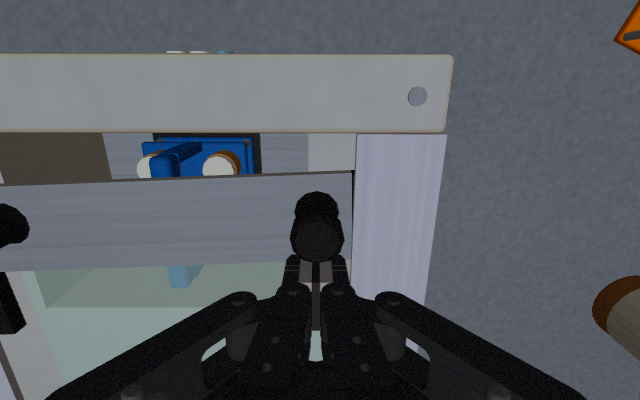

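```bash
python3 -m jog '[[[-13,0,0,0],[-15,-40,0,0],[-15,-95,0,0],[-15,-145,0,0],[-15,-160,0,0.2]]]'; python3 -m jog '[[[5,0,0,0],[10,0,0,0],[15,0,0,0],[20,0,0,0],[25,0,0,0]]]'
python3 - <<'E'
from h import *
toc(-14,-80,128)
im,d,p=grab('wrist','w21');knobs(cloud('w',d,p),cv2.cvtColor(im,cv2.COLOR_BGR2HSV))
E
```

```text
clock: 26.98
position: [541.3, -114.1, 301.1]
ee_rot: [0.059, 0.998, 0.001, 0.014]
contact_force: [0.3, 0.4, 0.5]
gripper_width: 0.1
clock: 27.6
position: [518.3, -109.4, 301.1]
ee_rot: [0.058, 0.998, 0.001, 0.018]
contact_force: [6.4, -0.7, -3.6]
gripper_width: 0.1
tool in changer [ -4.1 -80. ] tip z 128.1
t27.60 pos [ 518.3 -109.4  301.1] yaw 83.37 F [ 6.4 -0.7 -3.6] w 0.1 j6 -1.79 -> shift [ 9.9 -0.  -0.2] spin -0.09
R 3541 med [-18.28761187 -77.00407818] ext [[-31.151368555434452, -90.46157347284912], [-5.435337561248104, -66.23995761127433]] top 3035 [-17.95696713 -77.18059629]
```

View pics/w21.png

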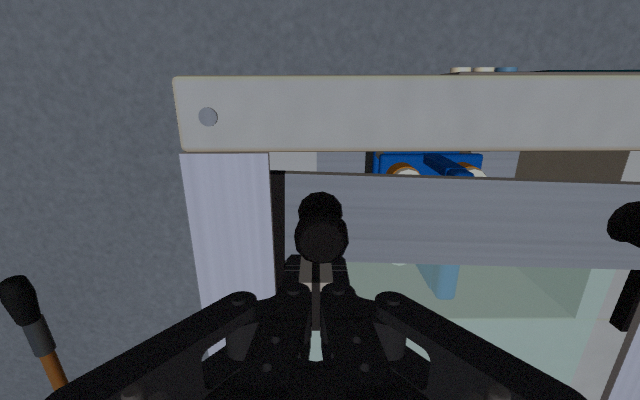

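```bash
python3 -m jog '[[[-12,0,0,0],[-14,40,0,0],[-14,95,0,0],[-14,143,0,0],[-14,159,0,0]]]'; python3 -m jog '[[[5,0,0,0],[10,0,0,0],[14,0,0,0],[18,0,0,0],[21,0,0,0]]]'
python3 - <<'E'
from h import *
toc(-14,80,128)
im,d,p=grab('wrist','w22');knobs(cloud('w',d,p),cv2.cvtColor(im,cv2.COLOR_BGR2HSV))
E
```

```text
clock: 28.28
position: [550.4, 50.0, 302.3]
ee_rot: [0.056, 0.998, 0.001, 0.017]
contact_force: [0.1, -0.6, -0.5]
gripper_width: 0.3
clock: 28.9
position: [529.5, 51.9, 301.9]
ee_rot: [0.056, 0.998, 0.001, 0.018]
contact_force: [3.5, -1.4, -1.5]
gripper_width: 0.1
tool in changer [-11.3  81.5] tip z 128.9
t28.90 pos [529.5  51.9 301.9] yaw 83.56 F [ 3.5 -1.4 -1.5] w 0.1 j6 -2.10 -> shift [ 2.7 -1.5  0.8] spin 0.10
L 3532 med [-25.50498719  82.5050954 ] ext [[-38.49009435302305, 70.93382279900868], [-12.682597866184253, 94.41469540995467]] top 3041 [-25.20249486  82.51699353]
```

View pics/w22.png

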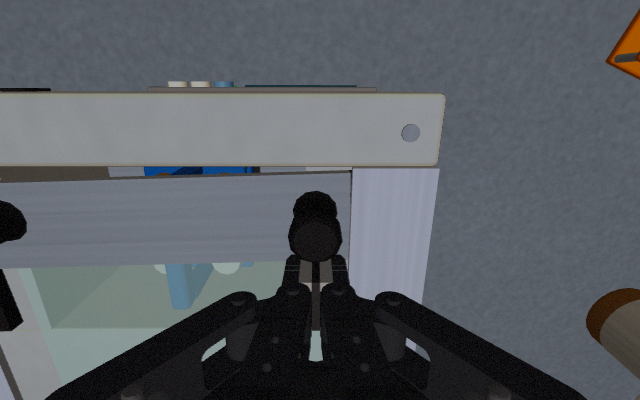

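Left end is within about 3 mm of the frame. Now the right end.

```bash
python3 -m jog '[[[-13,0,0,0],[-15,-40,0,0],[-15,-95,0,0],[-15,-145,0,0],[-15,-161,0,0.2]]]'; python3 -m jog '[[[5,0,0,0],[9,0,0,0],[12,0,0,0],[15,0,0,0],[17.5,0,0,0]]]'; python3 -m jog '[[[0.5,0,0,0],[1,0,0,0],[1.5,0,0,0],[2,0,0,0],[2,0,0,0]]]';python3 - <<'E'
from h import *
toc(-15,-80,128)
im,d,p=grab('wrist','w23');knobs(cloud('w',d,p),cv2.cvtColor(im,cv2.COLOR_BGR2HSV))
E
```

```text
clock: 29.58
position: [525.4, -112.0, 301.2]
ee_rot: [0.06, 0.998, 0.001, 0.016]
contact_force: [-0.0, 0.8, -0.2]
gripper_width: -0.1
clock: 30.2
position: [509.8, -108.5, 301.3]
ee_rot: [0.058, 0.998, 0.001, 0.019]
contact_force: [6.4, -0.8, -3.6]
gripper_width: -0.1
clock: 30.82
position: [508.8, -108.0, 301.7]
ee_rot: [0.058, 0.998, 0.002, 0.021]
contact_force: [6.8, -0.5, -2.8]
gripper_width: 0.0
tool in changer [-13.7 -79.7] tip z 128.7
t30.82 pos [ 508.8 -108.   301.7] yaw 83.35 F [ 6.8 -0.5 -2.8] w 0.0 j6 -1.79 -> shift [ 1.4 -0.3  0.6] spin -0.11
R 3522 med [-26.8713745  -77.21800834] ext [[-39.747888938022506, -90.06959996183973], [-14.06730305785416, -66.12068255706069]] top 3015 [-26.57412169 -77.14083378]
```

View pics/w23.png

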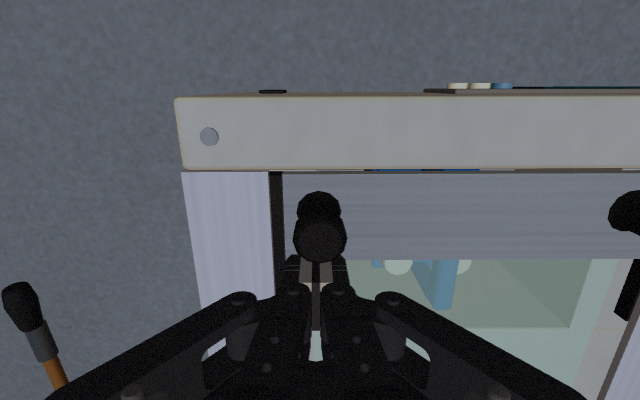

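About 2 mm to go here. Small pushes until the force rises at the stop.

```bash
python3 -m jog '[[[0.5,0,0,0],[1,0,0,0],[1.5,0,0,0],[2,0,0,0],[2.5,0,0,0]]]';python3 -m jog '[[[0.5,0,0,0],[1,0,0,0],[1,0,0,0],[1,0,0,0],[1,0,0,0]]]';python3 - <<'E'
from h import *
toc(-15,-80,128)
im,d,p=grab('wrist','w24');knobs(cloud('w',d,p),cv2.cvtColor(im,cv2.COLOR_BGR2HSV))
E
```

```text
clock: 31.5
position: [507.1, -107.6, 301.7]
ee_rot: [0.058, 0.998, 0.002, 0.022]
contact_force: [6.5, -0.8, -4.2]
gripper_width: -0.1
clock: 32.12
position: [506.7, -107.4, 301.8]
ee_rot: [0.058, 0.998, 0.002, 0.023]
contact_force: [6.3, -1.2, -4.8]
gripper_width: -0.1
tool in changer [-15.9 -79.3] tip z 128.8
t32.12 pos [ 506.7 -107.4  301.8] yaw 83.38 F [ 6.3 -1.2 -4.8] w -0.1 j6 -1.80 -> shift [-0.8 -0.7  0.8] spin -0.08
R 3528 med [-28.3332125  -76.78124879] ext [[-41.190262732175825, -89.6090412283696], [-15.483450382145472, -65.65184191281281]] top 3029 [-27.95519153 -76.753175  ]
```

```bash
python3 -m jog '[[[0.5,0,0,0],[1,0,0,0],[1.5,0,0,0],[1.5,0,0,0],[1.5,0,0,0]]]';python3 -m jog '[[[0.5,0,0,0],[1,0,0,0],[1.5,0,0,0],[1.5,0,0,0],[1.5,0,0,0]]]';python3 - <<'E'
from h import *
toc(-15,-80,128)
im,d,p=grab('wrist','w25');knobs(cloud('w',d,p),cv2.cvtColor(im,cv2.COLOR_BGR2HSV))
cv2.imwrite('pics/w25c.png',cv2.resize(im[140:290,160:360],None,fx=4,fy=4)[:600])
E
```

```text
clock: 32.8
position: [505.8, -107.1, 301.8]
ee_rot: [0.058, 0.998, 0.002, 0.025]
contact_force: [6.7, -0.6, -3.8]
gripper_width: -0.4
clock: 33.42
position: [504.9, -106.8, 301.8]
ee_rot: [0.057, 0.998, 0.002, 0.026]
contact_force: [5.8, -0.1, -3.9]
gripper_width: 0.1
tool in changer [-17.7 -79. ] tip z 128.8
t33.42 pos [ 504.9 -106.8  301.8] yaw 83.42 F [ 5.8 -0.1 -3.9] w 0.1 j6 -1.80 -> shift [-2.6 -1.   0.9] spin -0.04
R 3532 med [-29.43341839 -76.32835072] ext [[-42.26791288133271, -89.12034448991149], [-16.51243535730567, -65.32174450651583]] top 3026 [-29.08257588 -76.37043425]
```

View pics/w25c.png

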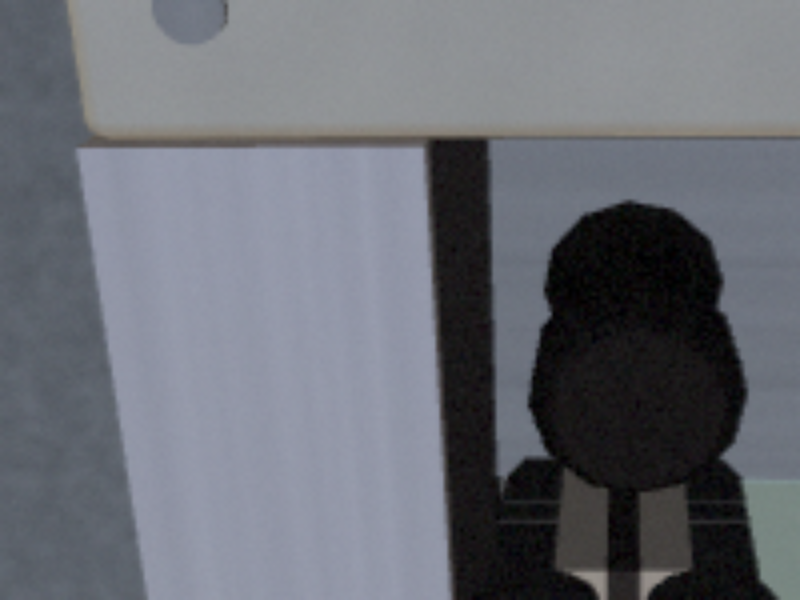

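Force is still just sliding friction (about 6 N), so I'm not at the stop yet. A bit more.

```bash
python3 -m jog '[[[0.7,0,0,0],[1.4,0,0,0],[2.1,0,0,0],[2.8,0,0,0],[3,0,0,0]]]';python3 - <<'E'
from h import *
toc(-15,-80,128)
im,d,p=grab('wrist','w26');knobs(cloud('w',d,p),cv2.cvtColor(im,cv2.COLOR_BGR2HSV))
T=Rot.from_quat(arm.read_state()['ee_rot']).as_matrix();print('z axis in changer',A@T[:2,2])
E
```

```text
clock: 34.1
position: [503.6, -106.3, 302.1]
ee_rot: [0.057, 0.998, 0.002, 0.029]
contact_force: [9.1, -1.8, -5.8]
gripper_width: -0.4
tool in changer [-19.1 -78.6] tip z 129.1
t34.10 pos [ 503.6 -106.3  302.1] yaw 83.46 F [ 9.1 -1.8 -5.8] w -0.4 j6 -1.80 -> shift [-4.  -1.4  1.3] spin 0.00
R 3499 med [-29.63543986 -76.25472296] ext [[-42.39169930686286, -88.71109093237702], [-16.90656844226118, -64.93884057950507]] top 2992 [-29.35143256 -76.1675453 ]
z axis in changer [0.05737475 0.00767733]
```

Right knob stopped (only 0.1 mm more) while force rose to 9 N, so it's at the frame. Now the left.

```bash
python3 -m jog '[[[-10,0,0,0],[-12,40,0,0],[-12,95,0,0],[-12,143,0,0],[-12,158,0,0]]]'; python3 -m jog '[[[4,0,0,0],[7,0,0,0],[9,0,0,0],[11,0,0,0],[12,0,0,0]]]'
python3 - <<'E'
from h import *
toc(-15,80,128)
im,d,p=grab('wrist','w27');knobs(cloud('w',d,p),cv2.cvtColor(im,cv2.COLOR_BGR2HSV))
E
python3 -m jog '[[[0.7,0,0,0],[1.4,0,0,0],[2.1,0,0,0],[2.8,0,0,0],[3,0,0,0]]]';python3 - <<'E'
from h import *
toc(-15,80,128)
im,d,p=grab('wrist','w28');knobs(cloud('w',d,p),cv2.cvtColor(im,cv2.COLOR_BGR2HSV))
E
```

```text
clock: 34.78
position: [533.2, 51.2, 303.8]
ee_rot: [0.056, 0.998, 0.002, 0.027]
contact_force: [0.4, 0.1, 0.1]
gripper_width: 0.0
clock: 35.4
position: [521.7, 52.2, 303.5]
ee_rot: [0.056, 0.998, 0.002, 0.028]
contact_force: [5.3, -0.0, -1.8]
gripper_width: -0.1
tool in changer [-19.1  80.9] tip z 130.5
t35.40 pos [521.7  52.2 303.5] yaw 83.58 F [ 5.3 -0.  -1.8] w -0.1 j6 -2.12 -> shift [-4.  -1.   2.7] spin 0.12
L 3470 med [-29.9681577   83.64353519] ext [[-42.8482418699724, 70.86280628136173], [-17.024041069072705, 94.65190703432732]] top 2990 [-29.62174271  83.69291139]
clock: 36.08
position: [520.4, 53.0, 303.7]
ee_rot: [0.056, 0.998, 0.003, 0.031]
contact_force: [9.9, -2.2, -7.8]
gripper_width: -0.1
tool in changer [-20.5  81.6] tip z 130.7
t36.08 pos [520.4  53.  303.7] yaw 83.63 F [ 9.9 -2.2 -7.8] w -0.1 j6 -2.12 -> shift [-5.3 -1.6  3. ] spin 0.17
L 3423 med [-30.24859272  84.06178082] ext [[-42.91361552795808, 71.81629924498932], [-17.471156641095725, 95.31203778814327]] top 2925 [-29.86076046  84.0774556 ]
```

Left is at the stop too (9.9 N, no more travel). One confirming press on the right.

```bash
python3 -m jog '[[[-10,0,0,0],[-12,-40,0,0],[-12,-95,0,0],[-12,-143,0,0],[-12,-160,0,0.2]]]'; python3 -m jog '[[[4,0,0,0],[7,0,0,0],[10,0,0,0],[12,0,0,0],[13,0,0,0]]]';python3 -m jog '[[[0.7,0,0,0],[1.4,0,0,0],[2.1,0,0,0],[2.8,0,0,0],[3,0,0,0]]]'
python3 - <<'E'
from h import *
toc(-15,-80,128)
im,d,p=grab('wrist','w29');knobs(cloud('w',d,p),cv2.cvtColor(im,cv2.COLOR_BGR2HSV))
E
```

```text
clock: 36.75
position: [513.6, -109.5, 302.7]
ee_rot: [0.059, 0.998, 0.003, 0.03]
contact_force: [0.9, -0.9, 0.7]
gripper_width: -0.1
clock: 37.38
position: [502.2, -107.2, 302.4]
ee_rot: [0.058, 0.998, 0.003, 0.033]
contact_force: [8.0, -0.6, -4.6]
gripper_width: -0.1
clock: 38.0
position: [501.0, -106.5, 302.7]
ee_rot: [0.058, 0.998, 0.003, 0.036]
contact_force: [8.6, -1.3, -4.4]
gripper_width: -0.1
tool in changer [-21.7 -79.1] tip z 129.7
t38.00 pos [ 501.  -106.5  302.7] yaw 83.39 F [ 8.6 -1.3 -4.4] w -0.1 j6 -1.80 -> shift [-6.5 -0.9  2.2] spin -0.07
R 3502 med [-30.08342909 -75.8863697 ] ext [[-42.85810139590387, -88.65082263820025], [-17.16394016171476, -64.89937956618469]] top 2981 [-29.67397993 -76.05585728]
```

```bash
python3 -m jog '[[[1,0,0,0],[2,0,0,0],[3,0,0,0],[4,0,0,0],[5,0,0,0]]]'
python3 - <<'E'
from h import *
toc(-15,-80,128)
im,d,p=grab('wrist','w30');knobs(cloud('w',d,p),cv2.cvtColor(im,cv2.COLOR_BGR2HSV))
E
```

```text
clock: 38.67
position: [499.0, -105.6, 303.4]
ee_rot: [0.057, 0.997, 0.004, 0.042]
contact_force: [12.3, -1.9, -9.1]
gripper_width: -0.1
tool in changer [-23.7 -78.4] tip z 130.4
t38.67 pos [ 499.  -105.6  303.4] yaw 83.48 F [12.3 -1.9 -9.1] w -0.1 j6 -1.80 -> shift [-8.5 -1.6  3.1] spin 0.02
R 3426 med [-30.3084516  -75.78470961] ext [[-42.9051286756885, -87.74353370995946], [-17.525048826816988, -64.32078723161834]] top 2913 [-29.89605359 -75.78544269]
```

Firm at 12.3 N with no travel. Backing off, lifting clear and taking an overview.

```bash
python3 -m jog '[[[-6,0,0,0],[-12,0,0,0],[-12,0,-15,0],[-12,0,-45,0],[-12,10,-80,0]]]'; python3 -m jog '[[[-15,30,-10,0],[-15,65,-20,0],[-15,80,-20,0],[-15,80,-20,0],[-15,80,-20,0]]]';python3 - <<'E'
from h import *
toc(2,0,223)
im,d,p=grab('wrist','w31');W=cloud('w',d,p);hsv=cv2.cvtColor(im,cv2.COLOR_BGR2HSV);knobs(W,hsv)
im2,d2,p2=grab('scene','c31');knobs(cloud('s',d2,p2),cv2.cvtColor(im2,cv2.COLOR_BGR2HSV));cv2.imwrite('pics/c31z.png',cv2.resize(im2[130:310,180:460],None,fx=2.8,fy=2.8))
E
```

```text
clock: 39.35
position: [504.5, -97.5, 385.5]
ee_rot: [0.058, 0.998, 0.004, 0.041]
contact_force: [-0.1, -0.4, 0.2]
gripper_width: -0.1
clock: 39.98
position: [526.5, -20.4, 407.2]
ee_rot: [0.058, 0.998, 0.003, 0.04]
contact_force: [0.6, 0.1, 0.1]
gripper_width: 0.3
tool in changer [-6.1  9.3] tip z 234.2
t39.98 pos [526.5 -20.4 407.2] yaw 83.39 F [0.6 0.1 0.1] w 0.3 j6 -1.97 -> shift [-7.2 -9.5 11.7] spin -0.07
L 873 med [-33.44875751  82.75589413] ext [[-42.64380154091999, 73.68060164348525], [-23.072745579022193, 93.10173555695778]] top 800 [-33.00822909  83.35009633]
R 914 med [-33.25578396 -73.58179211] ext [[-42.38025076657511, -84.11868773408911], [-22.779173675837015, -64.64792999984985]] top 830 [-32.77266306 -74.37175799]
L 26 med [-27.29129635  79.53536335] ext [[-34.1049484493272, 74.29434549008045], [-20.862452513181587, 86.83463947736995]] top 18 [-27.76549769  80.57062702]
R 31 med [-24.62124601 -80.15095497] ext [[-33.92912294901291, -84.27398869650948], [-19.988410829610622, -70.60373081423889]] top 22 [-26.06750382 -78.5865247 ]
```

View pics/w31.png

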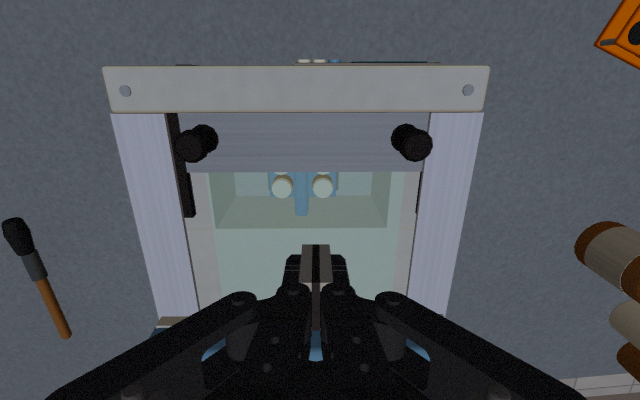

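View pics/c31z.png

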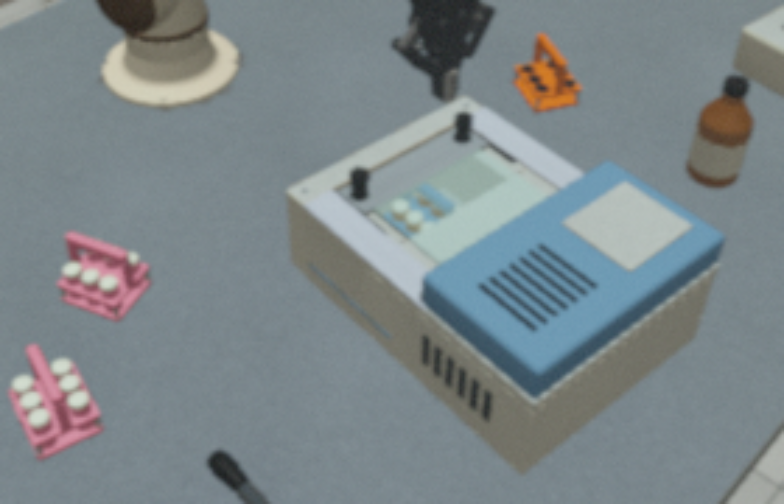

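Both knobs agree within 0.2–0.6 mm (pixels (195,142) and (412,142)) and the rack shows under the clear sheet. I'll shift back so the camera looks into the bar/frame seam.

```bash
python3 -m jog '[[[-20,-3,0,0],[-50,-9,0,0],[-80,-9,0,0],[-85,-9,0,0],[-85,-9,0,0]]]';python3 - <<'E'
from h import *
toc(2,0,223)
im,d,p=grab('wrist','w32');knobs(cloud('w',d,p),cv2.cvtColor(im,cv2.COLOR_BGR2HSV))
cv2.imwrite('pics/w32.png',im)
cv2.imwrite('pics/w32c.png',cv2.resize(im[0:120,100:500],(800,240),interpolation=cv2.INTER_CUBIC))
E
```

```text
clock: 40.7
position: [609.5, -40.0, 413.2]
ee_rot: [0.059, 0.997, 0.003, 0.039]
contact_force: [-0.2, -0.1, 0.1]
gripper_width: 0.2
tool in changer [78.6 -0.6] tip z 240.2
t40.70 pos [609.5 -40.  413.2] yaw 83.30 F [-0.2 -0.1  0.1] w 0.2 j6 -1.90 -> shift [77.7  0.2 11.2] spin -0.16
L 1051 med [-29.98657188  82.15974053] ext [[-36.98946019683436, 73.44338284738365], [-21.75650713839307, 93.31668287746352]] top 956 [-29.94760845  83.13735264]
R 1090 med [-29.76870119 -73.58295741] ext [[-36.975193388032714, -84.58933555636281], [-21.37278177831536, -64.64032310794892]] top 1004 [-29.80891956 -74.46332246]
```

View pics/w32.png

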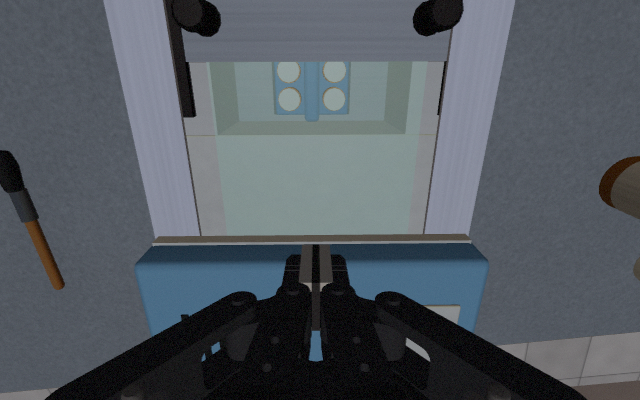

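View pics/w32c.png

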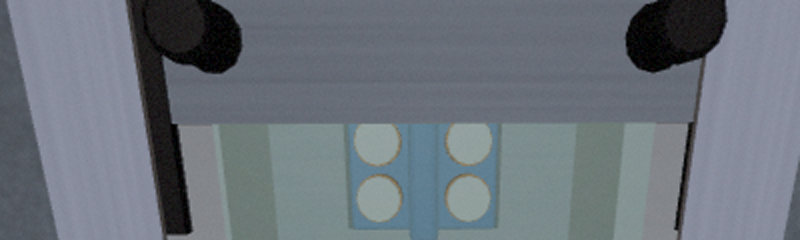

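Too far back: the seam is out of frame. Forward 45 mm.

```bash
python3 -m jog '[[[15,0,0,0],[35,0,0,0],[45,0,0,0],[45,0,0,0],[45,0,0,0]]]';python3 - <<'E'
from h import *
toc(2,0,223)
im,d,p=grab('wrist','w33');W=cloud('w',d,p);knobs(W,cv2.cvtColor(im,cv2.COLOR_BGR2HSV))
a=im[20:110,130:270];b=im[20:110,370:510]
cv2.imwrite('pics/w33c.png',cv2.resize(np.hstack([a,b]),(784,252),interpolation=cv2.INTER_CUBIC))
E
```

```text
clock: 41.38
position: [564.9, -34.5, 410.3]
ee_rot: [0.058, 0.997, 0.003, 0.04]
contact_force: [0.9, -0.2, -0.4]
gripper_width: 0.2
tool in changer [33.6 -0.3] tip z 237.3
t41.38 pos [564.9 -34.5 410.3] yaw 83.33 F [ 0.9 -0.2 -0.4] w 0.2 j6 -1.92 -> shift [32.6  0.  11.7] spin -0.13
L 1035 med [-32.3528411   82.43483974] ext [[-42.12090929108759, 73.58137058205519], [-22.668698084842088, 92.94241503627806]] top 956 [-32.46121006  83.20946162]
R 1059 med [-32.6188711  -73.83098145] ext [[-41.814887150172495, -84.26827049037564], [-22.453695838901616, -64.75547447789828]] top 981 [-32.27941035 -74.58009855]
```

View pics/w33.png

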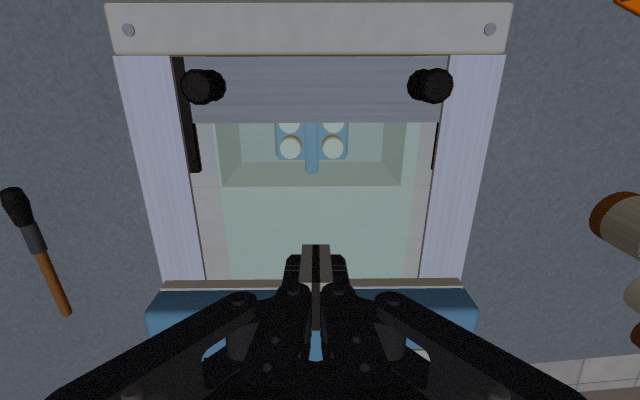

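View pics/w33c.png

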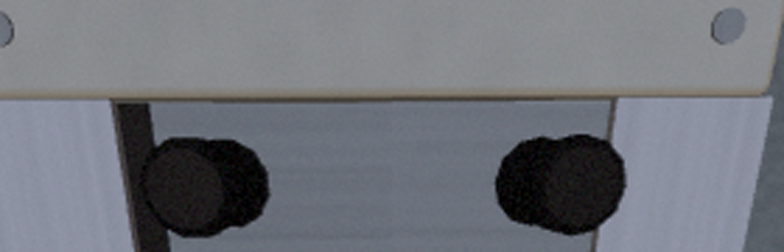

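The seam is tight and even across both ends, and both knobs measure x' = -32.4 ± 0.2 (home is -31.5). The rack sits square under the sheet and the arm is clear. Handing in.

```bash
python3 -c "
from bench import arm
print(arm.job_done(), arm.read_state()['clock'])"
```

```text
the job is handed in; nothing more can be done
the job is handed in; nothing more can be done
```

The blue rack is on the mat in the changer's bay and the clear cover is slid fully home over it. I handed the job in at about 41 s of the 72 s allowed; no verdict came back.

- **Rack:** I picked it up by its handle and lowered it until I felt about 8 N of contact. After release it measured about 1 mm from the bay centre and within about 0.3° of square.
- **Cover:** I pushed the two knobs alternately with closed fingers, keeping one end no more than about 11 mm ahead by my estimates. Each push took about 4–7 N and it never jammed.
- **Home check:** At the end each knob stopped moving while the push force rose, to about 10 N on the left and 12 N on the right. The wrist camera then put both knobs at changer x of about -32.4 mm, against -31.5 at home and within the camera's 2 mm error. The seam at the frame looked even at both ends.
- **Disagreement:** The overview camera put the knobs at x of about -26 to -28. It also read them 3–4 mm too far back at the start, and the travel it showed, about 110 mm, matches.
- **Other items:** I touched nothing else, and the pink racks, orange spare, bottle and brush looked unmoved. The tool had tilted about 5° by the end of the pushing, which did no harm.

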